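Load the covered ring spindle under a ratchet-propped bench board

ROBOT

A 6-joint arm with a two-finger parallel gripper is mounted at the origin on the work surface. World frame = base frame: x ahead of the robot, y to its left, z up, the work surface at z = 0. Lengths are in m, angles in rad, forces in N, time in s.
With the tool pointing down it reaches from about 0.325 to 0.9 m from the base axis. Payload 3.5 kg.
Tool frame: the origin (TCP) lies at the centre of the arm's flange, where the gripper is bolted on; the fingertips stand 173 mm ahead of it and the grasp point (between the pads) lies 155 mm ahead of it; x points along the fingers, y is the direction in which the jaws open and shut, and the axes are right-handed (so a half turn about x gives the same grasp; the last joint's range is limited). The gripper opens to 85 mm and grips with 20 to 120 N. Pads are 22 mm wide; open, the fingers measure 114 mm over their backs; the gripper's body (76 mm by 85 mm) begins 54 mm behind the grasp point. The pads swing forward as they close: fully open they stand 13 mm farther back than shut.
Start: joints at [-1.342, 0.276, -0.026, 1.268, 0, 1.467], TCP at [0.204, -0.591, 0.405] pointing down, gripper open.
Joint ranges: [-3.12, 3.12], [-0.85, 1.88], [-1.08, 1.24], [-1.95, 2.15], [-1.57, 1.53], [-3.14, 3.14]. Speed limits (rad/s): [2.57, 2.57, 3.14, 3.14, 3.14, 3.14].

INTERFACE

Orientations are given as a unit quaternion [x, y, z, w].
In Python, from plant import env gives the robot as it stands.
- The arm moves only by the tool move_arm, never from a script. Its argument "targets" is text: rows parted by semicolons, each of 7 numbers parted by spaces: the shift along the tool's x, y, z in m, then the turn, a rotation vector about the tool's x, y, z in degrees, then the opening, from -1 (shut) to 1 (fully open). In form: x y z ax ay az claw; .... A call has 1 to 8 rows; each row is the pose to reach, as a shift and turn from the pose commanded when the call began, along the tool's axes at that moment; what a row does not reach only later rows make up. A row lasts 1/8 s, in which the tool goes at most 62.5 mm and 10.7 degrees, less where a joint would pass 70% of its speed; a pose out of reach is approached as far as the arm can. A call with a gripper value outside its range is refused whole. The fingers move at their own pace and stop on an object; "grip_force" is the grip in N (left out, the last holds). Time passes only in rows, so rows that repeat a pose let the fingers close. It gives the time, the measured TCP pose, the force and the opening at its end, in the units of the state.
- env.read_state(): the state, without advancing time (a new reading comes with each control period).
- env.get_image(name): name is "scene" or "top" or "wrist"; returns a dict with "color" (420x560x3 uint8, red, green, blue), "fx", "fy", "cx", "cy" (pixels), "pose" (4x4, takes a point from camera to world coordinates); the wrist camera has in their place "T_tool_cam" (4x4, takes a point from camera to tool coordinates, whose origin is the TCP and whose axes are the tool frame's). Camera axes: x right, y up, looking along -z (the intrinsics and any distortion apply to the point x, -y, -z); pixel columns grow to the right and rows downward; lengths in m; the calibration is good to about 2 mm. A picture is of the moment at which its call begins: read the wrist's pose just before it. There is no depth.
- env.sign_off(): hands the job in, once; it reports no verdict.
Trained networks look in the newest picture that a camera, given by its name, has taken for a name from the list of things; names that differ only in an ending like _2 or _b are one class to them, and where a whole thing is asked for, a point or a joint stands for the part that bears it (a point fixed in the world has none). Each returns a list of dicts, best first, with "confidence" (0 to 1); they miss things now and then, are a little off and sometimes report something else, mostly with a low value. They report only what shows in the picture. A call takes as long as a camera call. They do not tell look-alikes from the thing itself.
- env.search_frame(name, camera): "position" ([row, column] in pixels, amid what is visible of it).
- env.trace(name, camera): "region" (420x560 bool, what is visible of it) and "position" ([row, column] in pixels, amid what is visible of it).
The state is a dict: "time": time; "joint_pos": joint angles; "qd": joint speeds; "joint_torque": joint torques, N m; "ee_pos": TCP position; "tcp_rot": TCP orientation; "force": force on the tool from outside, world axes, zero at the start; "moment": the same for the moment, N m; "width": opening from 0.0 (shut) to 1.0 (fully open).
Only numpy, scipy, OpenCV 4.12 (cv2) and the standard library are available. Lean on these libraries where they do the work, as an engineer would, in place of code of your own. Each camera call takes 0.05 s, during which the arm holds its last target.

TASK

Raise the wooden board by its bar to the top notch of its ratchet so that it stands propped by itself, lift the clear dust cover off by its knob and stand it upright on the bench away from the stand, and slide every brass ring lying on the bench down over the spindle. Then put the cover back squarely over the loaded spindle with the board still propped, lift the board on past its top notch so that the red pawl tips out, and lower it until it lies flat. Leave the jar, the loupe and the screwdriver where they are.

Things in the scene. Friction and masses are not known exactly. Their poses are not given: they have to be found in the camera images.
- stand: fixed stand: grey base plate 230 x 250 x 6 mm on the bench, origin at the centre of its underside. x runs along the hinge line, y from the board's free edge to the hinge side, z up. The hinge line is at y +110 mm, 130 mm above the bench; the spindle at x -10, y -60 mm. Thin posts at y +50 and y +114 mm carry the board; the ratchet is at the +x end beyond the board's edge
- hinge (a point): point on the hinge line level with the middle of the bar (stand frame x -7.5, y 110, z 130 mm). The board is light wood, 165 mm across (stand y), 165 mm along the hinge, 12 mm thick, 0.45 kg; its hinge is damped, so it takes 2 to 5 N at the bar to lift and sinks slowly when free
- bar (a point): centre of the steel handle bar along the board's free edge: round, 12 mm thick, parallel to the hinge line and 205 mm from it; 98 mm of it is clear between its end arms, with a 34 mm gap to the wooden edge and nothing above; with the board flat the cover's knob top is 28 mm below its axis. Take it from above; it may turn between the fingers as the board swings
- board (a joint): board angle, rad: 0 flat (its plane 130 mm above the bench), grows as the free edge rises, stop 1.55. The ratchet holds it at 0.28, 0.56, 0.84 and 1.12 (top notch): go 0.05 past a notch, then let it sink back. From up to 1.36 it falls back to the top notch; beyond 1.42 (use 1.48) the pawl tips out and the board can go right down; near flat it sets the pawl again. Starts flat or in the lowest notch
- pawl (a joint): angle of the red pawl (70 mm long, at the +x end of the stand), rad: 0 to 0.1 leaning on the ratchet (working), 0.39 upright, 0.53 tipped out (board free to go down). If it is tipped out too early, lower the board flat to set it again
- spindle_top (a point): top of the fixed upright steel spindle, 66 mm above the bench: 22 mm diameter, its last 8 mm tapering to 10 mm. It rises 56 mm from a round aluminium plinth 72 mm in diameter whose top is 10 mm above the bench (4 mm above the base plate)
- cover_knob (a point): centre of the cover's black knob head (28 mm diameter, 16 mm high, on an 18 mm neck 10 mm high). The loose cover is a clear cup, open below, blue round its flat top: outer diameter 86, inner 80, 70 mm high, 0.12 kg. The point is 88 mm above the lower edge, 8 mm below the knob's top; z up. It fits round the plinth and stands on the base plate (point then 94 mm above the bench)
- ring1_mid (a point): centre (half-way up) of brass ring 1: outer diameter 60, bore 27, 13 mm high, about 70 g; lies flat on the bench at the start, z along its axis. Two to four of the four rings are present; rings stack on the spindle in any order
- ring2_mid (a point): centre (half-way up) of brass ring 2: outer diameter 60, bore 27, 13 mm high, about 70 g; lies flat on the bench at the start, z along its axis. Two to four of the four rings are present; rings stack on the spindle in any order
- ring3_mid (a point): centre (half-way up) of brass ring 3: outer diameter 60, bore 27, 13 mm high, about 70 g; lies flat on the bench at the start, z along its axis. Two to four of the four rings are present; rings stack on the spindle in any order
- ring4_mid (a point): centre (half-way up) of brass ring 4: outer diameter 60, bore 27, 13 mm high, about 70 g; lies flat on the bench at the start, z along its axis. Two to four of the four rings are present; rings stack on the spindle in any order
- jar_mid (a point): bystander: small white jar with green lid, 54 mm diameter, 60 mm high, this point half-way up
- loupe: bystander: black eye loupe, 48 mm diameter, 36 mm high, origin at the centre of its underside
- driver: bystander: red-handled screwdriver 160 mm long lying along its x axis, origin on its underside near the middle
Mind the look-alikes: they are no part of the job. What is shaped like the part that bears ring1_mid but turquoise is not meant.

How it is judged:
On the way, in this order (a step that is already met when the one before it is completed fails the run):
1. the board stands propped in the top notch, let go (value of joint board between 1.06 and 1.18 rad and contact force between the fingers and board below 0.1 N), for 0.4 s.
2. the cover stands upright on the bench away from the stand, let go, the board still propped (value of joint board between 1.06 and 1.18 rad and height (world z) of cover_knob below 0.0915 m and angle between cover_knob's own z axis and vertical below 0.08 rad and horizontal distance between cover_knob and spindle_top above 0.13 m and contact force between the fingers and cover below 0.1 N), for 0.3 s.
3. every ring present lies flat on the spindle (horizontal distance between each of ring1_mid, ring2_mid, ring3_mid, ring4_mid and spindle_top below 0.006 m and height (world z) of each of ring1_mid, ring2_mid, ring3_mid, ring4_mid below 0.06 m and angle between each of ring1_mid, ring2_mid, ring3_mid, ring4_mid's own z axis and vertical below 0.12 rad), for 0.3 s.
4. the cover is back over the plinth, let go, the board still propped (value of joint board between 1.06 and 1.18 rad and horizontal distance between cover_knob and spindle_top below 0.008 m and height (world z) of cover_knob below 0.0965 m and angle between cover_knob's own z axis and vertical below 0.05 rad and contact force between the fingers and cover below 0.1 N), for 0.3 s.
5. the board is lifted past its top notch and the pawl has tipped out (value of joint pawl above 0.45 rad and value of joint board above 1.2 rad), for 0.1 s.
At the end, for the whole second after the job is handed in: the board lies flat (within 0.03 rad) with its pawl set again, the cover stands squarely over the plinth (within 8 mm of the spindle's axis, down on the base plate, upright within 3 degrees), and every ring present is on the spindle (within 6 mm of its axis, below its top, flat within 7 degrees) (all of step 3 and value of joint board below 0.03 rad and value of joint pawl below 0.3 rad and horizontal distance between cover_knob and spindle_top below 0.008 m and height (world z) of cover_knob below 0.0965 m and angle between cover_knob's own z axis and vertical below 0.05 rad and linear speed of cover below 0.02 m/s); the robot touches nothing.
It fails at once if the jar is disturbed (moved more than 30 mm) (distance of jar_mid from where it was at the start of the episode above 0.03 m).
It fails at once if the loupe is disturbed (moved more than 30 mm) (distance of loupe from where it was at the start of the episode above 0.03 m).
It fails at once if the screwdriver is disturbed (moved more than 30 mm) (distance of driver from where it was at the start of the episode above 0.03 m).
Of ring1, ring2, ring3, ring4 only 2 to 4 are there at a start; the rules pass over those that are not, and their reading is None.
At some moment in a run one of ring1, ring2, ring3, ring4 may be knocked a few centimetres aside while the robot is not near it.
Once in a run the grip may slacken for a moment while it holds something.
It also fails if it takes over 200 s, if anything falls off the work surface, if the arm or the gripper's body presses on something with over 40 N, if the wrist force passes 120 N, or if a joint passes its speed limit or range.

## Working session

There is one attempt and no reset: what is moved stays moved. The work goes in short steps, Python scripts to look and compute and a tool call to move; the robot and the scene stay as the last step left them, time stands still between calls to the robot, and variables do not carry over. Pictures are saved under pics/ and viewed, and the job is handed in when it is done.

Besides the shell and the picture viewer there is one more tool, called after "Emit:" as name(argument=value, ...), one argument or row to a line, values as JSON. move_arm: Moves the arm, as the interface text tells. Its arguments: {"type":"object","properties":{"targets":{"type":"string"},"grip_force":{"type":"number"}},"required":["targets"]}

```bash
ls; mkdir -p pics; cat > h.py <<'E'
import numpy as np, cv2
from scipy.spatial.transform import Rotation as R
from plant import env
def save(name,fn):
    im=env.get_image(name); cv2.imwrite('pics/'+fn,im['color'][:,:,::-1]); return im
def campose(im,st=None):
    if 'pose' in im: return np.array(im['pose'])
    T=np.eye(4); T[:3,:3]=R.from_quat(st['tcp_rot']).as_matrix(); T[:3,3]=st['ee_pos']
    return T@np.array(im['T_tool_cam'])
def ray(im,P,rc):
    r,c=rc; d=np.array([(c-im['cx'])/im['fx'],-(r-im['cy'])/im['fy'],-1.])
    d=P[:3,:3]@d; return P[:3,3],d/np.linalg.norm(d)
def onz(im,P,rc,z):
    o,d=ray(im,P,rc); return o+d*(z-o[2])/d[2]
def tri(rays):
    A=np.zeros((3,3));b=np.zeros(3)
    for o,d in rays:
        M=np.eye(3)-np.outer(d,d);A+=M;b+=M@o
    p=np.linalg.solve(A,b); return p,[np.linalg.norm((np.eye(3)-np.outer(d,d))@(p-o)) for o,d in rays]
def proj(im,P,p):
    q=np.linalg.inv(P)@np.append(p,1); return np.array([im['cy']-im['fy']*q[1]/-q[2], im['cx']+im['fx']*q[0]/-q[2]])
E
python3 - <<'E'
from h import *
print(env.read_state())
for n in ['scene','top','wrist']:
    im=save(n,n+'0.png'); print(n,{k:v for k,v in im.items() if k!='color'})
E
```

```text
pics
{'time': 0.0, 'joint_pos': array([-1.34240807e+00,  2.77123940e-01, -2.78983708e-02,  1.26801060e+00,
        2.24835701e-05,  1.46738282e+00]), 'qd': array([-0.00106281,  0.00062902, -0.00048908, -0.00051921,  0.00092238,
        0.00022001]), 'joint_torque': array([ 1.77007863e-03, -4.45508838e+01,  2.95202261e+01,  1.64824555e-02,
       -2.09330869e-05, -1.39745522e-07]), 'ee_pos': array([ 0.20348509, -0.59052021,  0.40355666]), 'tcp_rot': array([-0.69735631, -0.11756188,  0.6974392 , -0.11598247]), 'force': array([-0.37970884,  0.45667022,  0.90562017]), 'moment': array([-0.00836809,  0.04665608, -0.04145469]), 'width': 1.0020966766901866}
scene {'fx': 488.5702760867618, 'fy': 488.5702760867618, 'cx': 292.1170879439303, 'cy': 203.14481494919946, 'pose': array([[-0.75361347, -0.55738108,  0.34841508,  0.90475556],
       [ 0.65720352, -0.62903997,  0.41520146,  0.37686585],
       [-0.01225842,  0.54188103,  0.8403658 ,  1.00995436],
       [ 0.        ,  0.        ,  0.        ,  1.        ]])}
top {'fx': 519.5633866474569, 'fy': 519.5633866474569, 'cx': 281.2326281094965, 'cy': 208.75520579965433, 'pose': array([[ 0.04955093,  0.97581133, -0.21292475,  0.28695531],
       [-0.99876845,  0.04894666, -0.00811179, -0.08233083],
       [ 0.00250638,  0.21306447,  0.97703493,  1.31952171],
       [ 0.        ,  0.        ,  0.        ,  1.        ]])}
wrist {'fx': 362.94333486161383, 'fy': 362.94333486161383, 'cx': 281.4448510938877, 'cy': 211.3000410561476, 'T_tool_cam': array([[ 1.40568874e-03,  2.64813130e-01, -9.64298725e-01,
         3.03269000e-02],
       [ 9.99999008e-01, -2.90214854e-04,  1.37803215e-03,
        -1.22648755e-03],
       [ 8.50671910e-05, -9.64299706e-01, -2.64813275e-01,
        -6.69224102e-02],
       [ 0.00000000e+00,  0.00000000e+00,  0.00000000e+00,
         1.00000000e+00]])}
```

View pics/scene0.png

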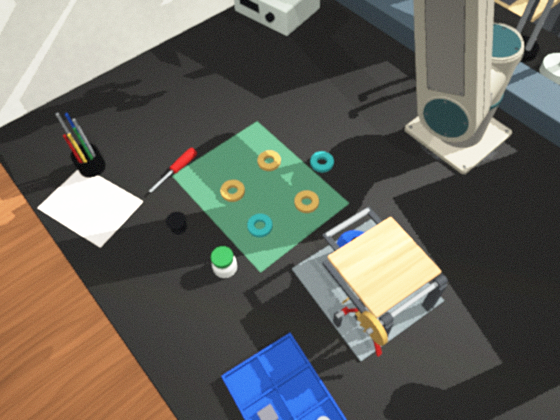

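View pics/top0.png

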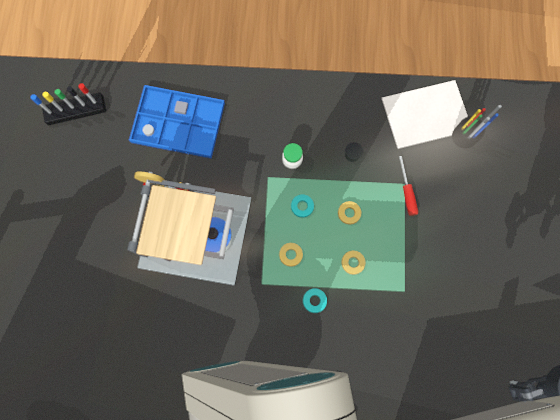

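View pics/wrist0.png

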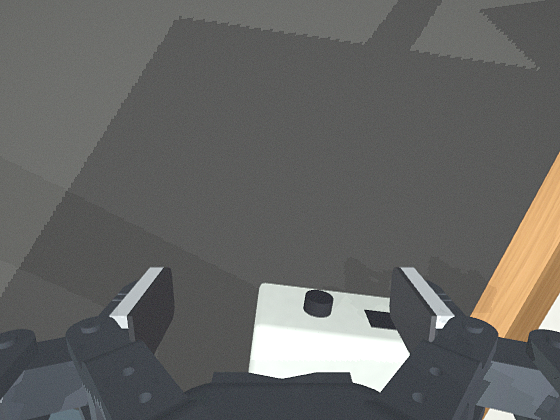

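The bench shows three brass rings (top image 212,350; 254,291; 263,354) and two turquoise decoys. The board is at about (225,175), with its bar end facing right near (235,228).

```bash
python3 - <<'E'
from h import *
ims={n:env.get_image(n) for n in ['scene','top']}
for nm in ['ring1_mid','bar','cover_knob','jar_mid','loupe','driver','stand','hinge','pawl','board']:
    for n,im in ims.items():
        P=campose(im)
        for d in env.search_frame(nm,n)[:6]:
            p=np.array(d['position']); print(nm,n,p.round(1),round(d['confidence'],2),'z0',onz(im,P,p,0.0065 if 'ring' in nm else 0.).round(4), 'z.136',onz(im,P,p,.13)[:2].round(3))
E
```

```text
ring1_mid scene [186.9 233.2] 0.95 z0 [ 0.5673 -0.2531  0.0065] z.136 [ 0.609 -0.176]
ring1_mid scene [220.8 262.6] 0.94 z0 [ 0.5745 -0.1279  0.0065] z.136 [ 0.615 -0.066]
ring1_mid scene [162.6 319.6] 0.72 z0 [ 0.3538 -0.1657  0.0065] z.136 [ 0.422 -0.099]
ring1_mid scene [269.4 376.7] 0.28 z0 [0.4629 0.1401 0.0065] z.136 [0.517 0.169]
ring1_mid top [217.2 349.9] 0.88 z0 [ 0.5597 -0.2494  0.0065] z.136 [ 0.534 -0.234]
ring1_mid top [201.8 305. ] 0.81 z0 [ 0.5946 -0.1321  0.0065] z.136 [ 0.566 -0.127]
ring1_mid top [301.2 318.6] 0.68 z0 [ 0.3424 -0.176   0.0065] z.136 [ 0.337 -0.167]
bar scene [270.6 378.3] 0.88 z0 [0.4595 0.143  0.    ] z.136 [0.517 0.173]
bar top [220.7 176.1] 0.78 z0 [0.5293 0.1985 0.    ] z.136 [0.505 0.171]
cover_knob scene [236.9 348.8] 0.74 z0 [0.4483 0.0374 0.    ] z.136 [0.507 0.081]
cover_knob top [234.  217.3] 0.86 z0 [0.4999 0.0895 0.    ] z.136 [0.479 0.073]
jar_mid scene [262.6 223.9] 0.88 z0 [ 0.709  -0.1037  0.    ] z.136 [ 0.734 -0.042]
jar_mid top [153.3 292.3] 0.93 z0 [ 0.7269 -0.0933  0.    ] z.136 [ 0.684 -0.092]
loupe scene [224.7 178.7] 0.7 z0 
[... 432 characters left out ...]
.537 0.181]
stand top [231.8 183.6] 0.83 z0 [0.5013 0.1765 0.    ] z.136 [0.48  0.151]
stand top [219.6 178.8] 0.66 z0 [0.5326 0.1918 0.    ] z.136 [0.508 0.165]
hinge scene [283.9 371.8] 0.65 z0 [0.4938 0.1557 0.    ] z.136 [0.547 0.184]
hinge top [225.6 182.9] 0.76 z0 [0.5174 0.1798 0.    ] z.136 [0.495 0.154]
hinge top [149.8 351.1] 0.55 z0 [ 0.7445 -0.2495  0.    ] z.136 [ 0.699 -0.233]
pawl scene [311.8 346.7] 0.65 z0 [0.5808 0.165  0.    ] z.136 [0.623 0.192]
pawl top [251.9 295.1] 0.17 z0 [ 0.4637 -0.1123  0.    ] z.136 [ 0.446 -0.109]
board scene [271.  375.5] 0.68 z0 [0.465  0.1395 0.    ] z.136 [0.522 0.17 ]
board top [222.7 178.9] 0.61 z0 [0.5245 0.1908 0.    ] z.136 [0.501 0.164]
```

```bash
python3 - <<'E'
import cv2
a=cv2.imread('pics/top0.png')[160:300,110:270]; cv2.imwrite('pics/t0z.png',cv2.resize(a,None,fx=4,fy=4,interpolation=cv2.INTER_CUBIC))
a=cv2.imread('pics/scene0.png')[190:370,280:460]; cv2.imwrite('pics/s0z.png',cv2.resize(a,None,fx=3.3,fy=3.3,interpolation=cv2.INTER_CUBIC))
E
```

```text
(no output)
```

View pics/t0z.png

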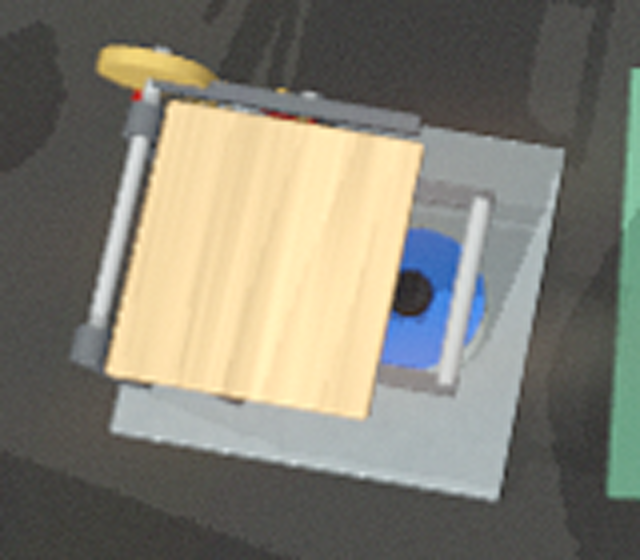

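View pics/s0z.png

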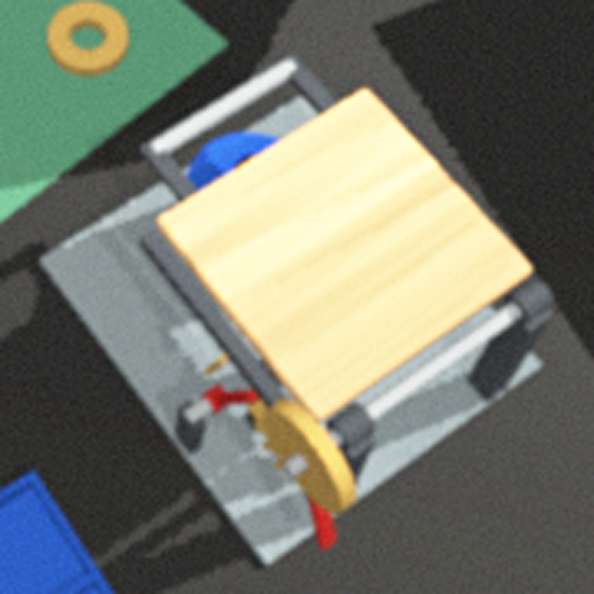

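```bash
python3 - <<'E'
from h import *
S=env.get_image('scene');T=env.get_image('top');PS=campose(S);PT=campose(T)
t=lambda x,y:(160+y/4-.375,110+x/4-.375)
s=lambda x,y:(190+y/3.3-.35,280+x/3.3-.35)
print('bar+x',tri([ray(T,PT,t(481,202)),ray(S,PS,s(156,146))]))
print('bar-x',tri([ray(T,PT,t(446,380)),ray(S,PS,s(291,68))]))
c=[onz(T,PT,t(*q),.006) for q in [(565,148),(498,498),(112,433)]]
print(c)
cs=[onz(S,PS,s(*q),.006) for q in [(42,260),(266,563),(541,365)]]
print(cs)
# fit: corners stand xy: A(+115,-125) B(-115,-125) C(-115,125) ; scene: A, D(+115,+125), C
src=np.array([(115,-125),(-115,-125),(-115,125),(115,-125),(115,125),(-115,125)])/1e3
dst=np.array([p[:2] for p in c+cs])
ms,md=src.mean(0),dst.mean(0);H=(src-ms).T@(dst-md);U,_,V=np.linalg.svd(H);Rm=V.T@U.T
o=md-Rm@ms; th=np.arctan2(Rm[1,0],Rm[0,0]);print('stand',o,np.degrees(th));print('res',(dst-(src@Rm.T+o))*1e3)
for n,p in dict(spindle=(-.01,-.06),hinge=(-.0075,.11),bar=(-.0075,-.095)).items(): print(n,Rm@p+o)
print(np.load if 0 else '')
# rings by trace/colour
for nm,I,P in [('top',T,PT),('scene',S,PS)]:
    hsv=cv2.cvtColor(I['color'],cv2.COLOR_RGB2HSV)
    m=((hsv[...,0]>12)&(hsv[...,0]<30)&(hsv[...,1]>90)&(hsv[...,2]>90)).astype(np.uint8)
    n,l,st,ce=cv2.connectedComponentsWithStats(m)
    for i in range(1,n):
        if 100<st[i,4]<1000: print(nm,ce[i].round(1),st[i],onz(I,P,ce[i][::-1],.009).round(4))
E
```

```text
bar+x (array([0.53654729, 0.04717006, 0.13195698]), [np.float64(0.00011920438096506828), np.float64(0.00011920438096512854)])
bar-x (array([0.43126803, 0.06091807, 0.12852565]), [np.float64(0.0006988266766302005), np.float64(0.0006988266766301185)])
[array([0.60150073, 0.00901745, 0.006     ]), array([0.37408816, 0.03697032, 0.006     ]), array([0.40257176, 0.28289941, 0.006     ])]
[array([0.60302984, 0.01304288, 0.006     ]), array([0.6338158 , 0.25708113, 0.006     ]), array([0.40769996, 0.28572212, 0.006     ])]
stand [0.50378437 0.14745555] -6.9089077084971535
res [[-1.41219217 -0.51228747]
 [-0.49486951 -0.22638709]
 [-2.08407091 -2.48195807]
 [ 0.11692064  3.51314986]
 [ 0.8300811  -0.63326966]
 [ 3.04413084  0.34075242]]
spindle [0.48663952 0.08909414]
hinge [0.50957086 0.25755899]
bar [0.48491117 0.05404756]

top [146.9 176.4] [134 171  31  11 219] [0.6414 0.2838 0.009 ]
top [349.1 212.4] [338 201  23  23 338] [ 0.5718 -0.2466  0.009 ]
top [290.6 254.1] [279 243  24  23 345] [ 0.4563 -0.101   0.009 ]
top [353. 262.] [342 251  23  23 343] [ 0.4443 -0.2593  0.009 ]
scene [510.8   4.4] [495   0  33  17 113] [-0.5554 -0.2264  0.009 ]
scene [ 76.6 147.6] [ 67 134  20  29 154] [ 0.802  -0.6282  0.009 ]
scene [268.7 160.2] [258 150  23  21 328] [ 0.4483 -0.2575  0.009 ]
scene [232.2 190.3] [220 180  25  22 369] [ 0.5761 -0.2451  0.009 ]
scene [306.2 201.2] [294 190  25  23 379] [ 0.4602 -0.0992  0.009 ]
scene [423.3 255.8] [391 217  51  66 109] [0.3602 0.187  0.009 ]
scene [368.9 318.7] [328 257  60  89 693] [0.5593 0.2087 0.009 ]
```

```bash
cat >> h.py <<'E'
def Rdown(yaw,tilt=0):
    "tool x down, tool y at yaw deg in world; tilt about tool y (deg)/"
    a=np.radians(yaw); y=np.array([np.cos(a),np.sin(a),0]); x=np.array([0,0,-1.]); z=np.cross(x,y)
    M=np.column_stack([x,y,z]); return M@R.from_euler('z',tilt,degrees=True).as_matrix()
def go(g,yaw,tilt=0,off=.155,st=None):
    st=st or env.read_state(); R0=R.from_quat(st['tcp_rot']).as_matrix(); Rt=Rdown(yaw,tilt)
    p=np.array(g)-Rt[:,0]*off
    sh=R0.T@(p-st['ee_pos']); rv=np.degrees(R.from_matrix(R0.T@Rt).as_rotvec())
    print('row',*sh.round(4),*rv.round(2))
def where(off=.155):
    st=env.read_state(); M=R.from_quat(st['tcp_rot']).as_matrix()
    print('t',round(st['time'],2),'g',(np.array(st['ee_pos'])+M[:,0]*off).round(4),'yaw',np.degrees(np.arctan2(M[1,1],M[0,1])).round(2),'xax',M[:,0].round(3),'F',st['force'].round(2),'w',round(st['width'],3)); return st
E
python3 - <<'E'
from h import *
where(); print(env.read_state()['joint_pos'].round(2))
go([.485,.054,.26],83); go([.485,.054,.26],-97)
E
```

```text
t 1.35 g [ 0.2036 -0.5909  0.2497] yaw -70.99 xax [ 0.  0. -1.] F [0.1  0.06 0.03] w 0.996
[-1.34  0.28 -0.03  1.27  0.    1.47]
row -0.0103 -0.5181 -0.4761 -153.99 -0.0 -0.0
row -0.0103 -0.5181 -0.4761 26.01 -0.0 0.0
```

Emit:
move_arm(
  targets="0 -0.04 -0.03 -9.5 0 0 1; 0 -0.08 -0.07 -19 0 0 1; 0 -0.12 -0.11 -28.5 0 0 1; 0 -0.16 -0.15 -38 0 0 1; 0 -0.2 -0.19 -47.5 0 0 1; 0 -0.24 -0.22 -57 0 0 1; 0 -0.28 -0.25 -66.5 0 0 1; 0 -0.31 -0.28 -76 0 0 1",
)

```text
time: 2.35
ee_pos: [0.3673, -0.2048, 0.4049]
tcp_rot: [0.476, 0.523, -0.476, 0.523]
force: [0.6, -0.2, 0.1]
width: 1.003
```

```bash
python3 - <<'E'
from h import *
where(); print(env.read_state()['joint_pos'].round(2))
go([.485,.054,.26],83)
E
```

```text
t 2.35 g [ 0.3674 -0.2048  0.2499] yaw 5.34 xax [ 0.001 -0.    -1.   ] F [ 0.58 -0.17  0.15] w 1.003
[-0.66 -0.09 -0.43  1.23  0.    0.82]
row -0.0101 0.1412 -0.2467 -77.66 0.03 -0.01
```

Emit:
move_arm(
  targets="-0.004 0.02 -0.035 -10 0 0 1; -0.008 0.04 -0.07 -20 0 0 1; -0.01 0.06 -0.105 -30 0 0 1; -0.01 0.08 -0.14 -40 0 0 1; -0.01 0.1 -0.175 -50 0 0 1; -0.01 0.12 -0.21 -60 0 0 1; -0.01 0.141 -0.247 -70 0 0 1; -0.01 0.141 -0.247 -77.7 0 0 1",
)

```text
time: 3.35
ee_pos: [0.4871, 0.0539, 0.4149]
tcp_rot: [0.042, 0.706, -0.042, 0.706]
force: [0.3, -0.4, -0.1]
width: 0.998
```

```bash
python3 - <<'E'
from h import *
st=where(); print(st['joint_pos'].round(2))
im=save('wrist','w1.png'); save('top','t1.png')
P=campose(im,st)
for nm in ['bar','cover_knob']:
    for d in env.search_frame(nm,'wrist'): print(nm,d['position'],d['confidence'],onz(im,P,d['position'],.13 if nm=='bar' else .1))
print(proj(im,P,[.484,.054,.13]))
E
```

```text
t 3.35 g [0.4872 0.054  0.2599] yaw 83.2 xax [ 0.001  0.001 -1.   ] F [ 0.28 -0.44 -0.14] w 0.998
[-0.02  0.03 -0.29  1.24  0.    0.1 ]
bar [197.8, 439.2] 0.9 [0.49319233 0.16926631 0.13      ]
cover_knob [184.3, 316.6] 0.94 [0.47907608 0.08474377 0.1       ]
[203.96996151 278.86150538]
```

View pics/w1.png

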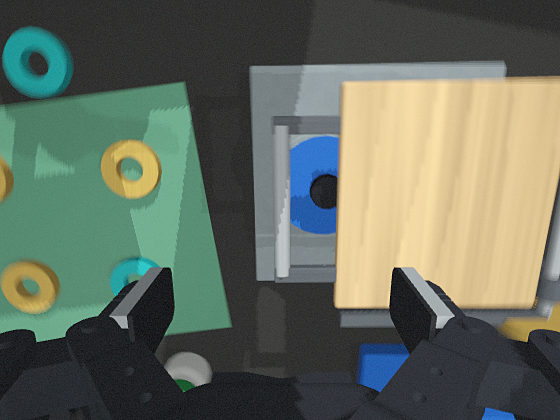

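The wrist view shows the bar upright at column ~282 (rows 127–275), parallel to the jaws' plane. The knob is partly visible at (191,325), and the board is flat.

```bash
python3 - <<'E'
from h import *
st=env.read_state(); im=env.get_image('wrist');P=campose(im,st)
g=cv2.cvtColor(im['color'],cv2.COLOR_RGB2GRAY)
for r in range(130,275,20): print(r,g[r,268:298])
A=onz(im,P,(127,282),.136);B=onz(im,P,(276,283),.136)
print(A,B,(A+B)/2)
o=[onz(im,P,q,.006) for q in [(66,250),(279,257)]]; print(o)
print('knob',onz(im,P,(191,326),.102))
E
```

```text
130 [125 124 124 128 127 126 123 126 106  75  85 133 153 156 163 158 159 160
 160 166 160 155 155 145  91  89  88  89  85  92]
150 [126 128 129 125 128 127 128 128 128 118 134 141 149 154 160 157 164 160
 160 166 161 154 150 142 130 121 106  90 109 104]
170 [128 127 129 128 126 128 127 128 130 115 129 140 146 154 163 159 158 160
 162 164 162 157 150 143 136 120 105 106 109 108]
190 [129 130 125 128 127 127 126 128 128 115 130 142 148 156 164 160 162 162
 159 161 161 155 158 148 171 159 104 108 106 102]
210 [126 125 123 126 122 129 127 125 128 119 128 136 143 153 158 162 165 158
 155 201 197 192 190 180 165 154  87  83  83  83]
230 [125 127 124 124 125 124 124 121 121 125 121 137 145 147 155 197 196 193
 192 198 196 191 188 178 167 149 108 125 126 123]
250 [140 136 134 135 135 137 134 132 134 140 120 148 163 178 184 193 196 191
 190 196 194 191 189 178 168 151 115 134 136 136]
270 [133 138 134 136 138 134 136 136 140 139  80 126 164 172 187 192 192 191
 191 193 196 194 188 179 150 127 130 137 134 131]
[0.42891892 0.06090062 0.136     ] [0.53650996 0.04767141 0.136     ] [0.48271444 0.05428601 0.136     ]
[array([0.37264255, 0.03715396, 0.006     ]), array([0.59785623, 0.01058956, 0.006     ])]
knob [0.48397288 0.0891082  0.102     ]
```

```bash
python3 - <<'E'
from h import *
where(); go([.484,.056,.18],83); go([.484,.056,.132],83)
E
```

```text
t 3.6 g [0.4861 0.0515 0.2597] yaw 82.57 xax [ 0. -0. -1.] F [-0.19 -0.99 -0.08] w 1.003
row 0.0797 0.0042 -0.0026 -0.43 0.0 0.0
row 0.1277 0.0042 -0.0026 -0.43 0.0 0.0
```

Emit:
move_arm(
  targets="0.02 0.004 -0.003 -0.4 0 0 -0.35; 0.05 0.004 -0.003 -0.4 0 0 -0.35; 0.08 0.004 -0.003 -0.4 0 0 -0.35; 0.08 0.004 -0.003 -0.4 0 0 -0.35; 0.08 0.004 -0.003 -0.4 0 0 -0.35; 0.08 0.004 -0.003 -0.4 0 0 -0.35",
)

```text
time: 4.35
ee_pos: [0.4845, 0.0559, 0.3364]
tcp_rot: [0.043, 0.705, -0.043, 0.707]
force: [-0.1, -0.1, -0.3]
width: 0.325
```

```bash
python3 - <<'E'
from h import *
st=where(); im=save('wrist','w2.png')
P=campose(im,st); print(proj(im,P,[.484,.056,.13]))
go([.484,.056,.132],83)
E
```

```text
t 4.35 g [0.485  0.0559 0.1814] yaw 83.07 xax [ 0.003 -0.    -1.   ] F [-0.07 -0.1  -0.26] w 0.325
[245.30264354 278.8467237 ]
row 0.0493 -0.0 -0.0006 0.08 0.17 -0.02
```

View pics/w2.png

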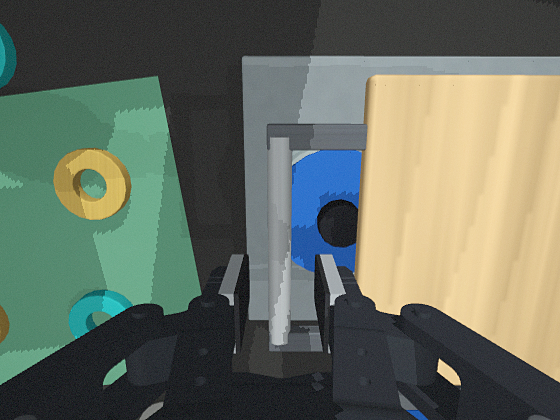

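Bar at column 280 between the fingers (245–318), so it is centred. I'll descend and close.

Emit:
move_arm(
  targets="0.02 0 0 0 0 0 -0.35; 0.035 0 0 0 0 0 -0.35; 0.048 0 -0.001 0 0 0 -0.35; 0.048 0 -0.001 0 0 0 -0.35",
)

```text
time: 4.9
ee_pos: [0.482, 0.0563, 0.2855]
tcp_rot: [0.042, 0.707, -0.043, 0.705]
force: [0.7, -0.2, -0.5]
width: 0.323
```

Emit:
move_arm(
  targets="0 0 0 0 0 0 -1; 0 0 0 0 0 0 -1; 0 0 0 0 0 0 -1; 0 0 0 0 0 0 -1; 0 0 0 0 0 0 -1",
  grip_force=40,
)

```text
time: 5.52
ee_pos: [0.4827, 0.0555, 0.287]
tcp_rot: [0.042, 0.706, -0.044, 0.706]
force: [-1.7, -5.5, -0.4]
width: 0.122
```

```bash
python3 - <<'E'
from h import *
st=where()
hinge=np.array([.509,.2595,.13]);u=-np.array([np.cos(np.radians(83)),np.sin(np.radians(83)),0])
M=R.from_quat(st['tcp_rot']).as_matrix(); g=st['ee_pos']+M[:,0]*.155
for th in [.15,.3,.45,.6,.75,.9,1.05,1.18]:
    d=.205*(u*(np.cos(th)-1)+np.array([0,0,np.sin(th)])); print(th,(M.T@d).round(4))
E
```

```text
t 5.53 g [0.4827 0.0551 0.132 ] yaw 83.07 xax [-0.    -0.003 -1.   ] F [-1.69 -5.5  -0.43] w 0.122
0.15 [-0.0306  0.0022  0.    ]
0.3 [-0.0606  0.009   0.    ]
0.45 [-0.0892  0.0202  0.0001]
0.6 [-1.159e-01  3.550e-02  1.000e-04]
0.75 [-1.399e-01  5.460e-02  1.000e-04]
0.9 [-1.608e-01  7.710e-02  1.000e-04]
1.05 [-0.1781  0.1025  0.0002]
1.18 [-0.1899  0.1264  0.0002]
```

Emit:
move_arm(
  targets="-0.015 0.0005 0 0 0 0 -1; -0.031 0.002 0 0 0 0 -1; -0.046 0.005 0 0 0 0 -1; -0.061 0.009 0 0 0 0 -1; -0.075 0.014 0 0 0 0 -1; -0.089 0.02 0 0 0 0 -1; -0.103 0.0275 0 0 0 0 -1; -0.116 0.0355 0 0 0 0 -1",
)

```text
time: 6.52
ee_pos: [0.4869, 0.0905, 0.4042]
tcp_rot: [0.041, 0.706, -0.045, 0.706]
force: [-0.5, -8.9, 1.8]
width: 0.123
```

```bash
python3 - <<'E'
from h import *
st=where()
hinge=np.array([.509,.2595,.13]);u=-np.array([np.cos(np.radians(83)),np.sin(np.radians(83)),0])
M=R.from_quat(st['tcp_rot']).as_matrix(); g=st['ee_pos']+M[:,0]*.155
d=g-hinge; print('th',np.arctan2(d[2],d@u),np.hypot(d[2],d@u))
for th in [.7,.75,.8,.9,1.,1.1,1.18]:
    p=hinge+.205*(u*np.cos(th)+np.array([0,0,np.sin(th)]));p[0]=g[0]+0*th; print(th,(M.T@(p-g)).round(4))
save('scene','s2.png')
E
```

```text
t 6.53 g [0.4869 0.0895 0.2492] yaw 83.04 xax [ 0.    -0.006 -1.   ] F [-0.52 -8.92  1.83] w 0.123
th 0.607682136178124 0.2087449174741571
0.7 [-0.013   0.0141 -0.0017]
0.75 [-0.0207  0.0208 -0.0025]
0.8 [-0.028   0.0278 -0.0034]
0.9 [-0.0417  0.0429 -0.0052]
1.0 [-0.0537  0.0593 -0.0072]
1.1 [-0.064   0.0767 -0.0093]
1.18 [-0.0709  0.0914 -0.0111]
```

View pics/s2.png

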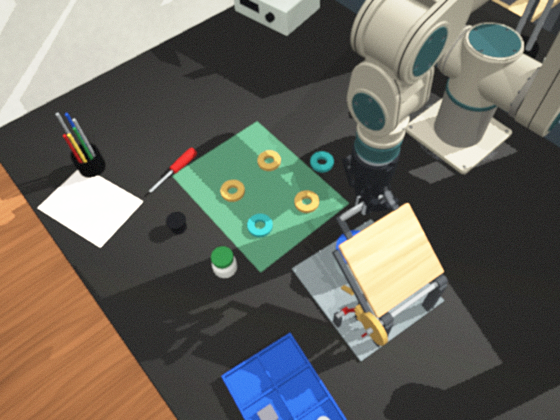

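Emit:
move_arm(
  targets="-0.016 0.011 0 0 0 0 -1; -0.031 0.025 0 0 0 0 -1; -0.045 0.04 0 0 0 0 -1; -0.057 0.057 0 0 0 0 -1; -0.067 0.074 0 0 0 0 -1; -0.072 0.084 0 0 0 0 -1; -0.076 0.092 0 0 0 0 -1; -0.076 0.092 0 0 0 0 -1",
)

```text
time: 7.58
ee_pos: [0.498, 0.183, 0.4819]
tcp_rot: [0.042, 0.704, -0.043, 0.707]
force: [-1.9, -4.9, 6.7]
width: 0.118
```

```bash
cat >> h.py <<'E'
def theta(st,hinge=np.array([.509,.2555,.13])):
    u=-np.array([np.cos(np.radians(83)),np.sin(np.radians(83)),0])
    M=R.from_quat(st['tcp_rot']).as_matrix(); g=st['ee_pos']+M[:,0]*.155
    d=g-hinge; print('th',np.arctan2(d[2],d@u),np.hypot(d[2],d@u))
E
python3 - <<'E'
from h import *
st=where();theta(st)
im=save('scene','s3.png');cv2.imwrite('pics/s3z.png',cv2.resize(im['color'][150:370,280:460,::-1],None,fx=2.7,fy=2.7))
E
```

```text
t 7.58 g [0.4986 0.1828 0.3269] yaw 83.13 xax [ 0.004 -0.001 -1.   ] F [-1.91 -4.93  6.73] w 0.118
th 1.2140400518344627 0.21017566639744967
```

View pics/s3z.png

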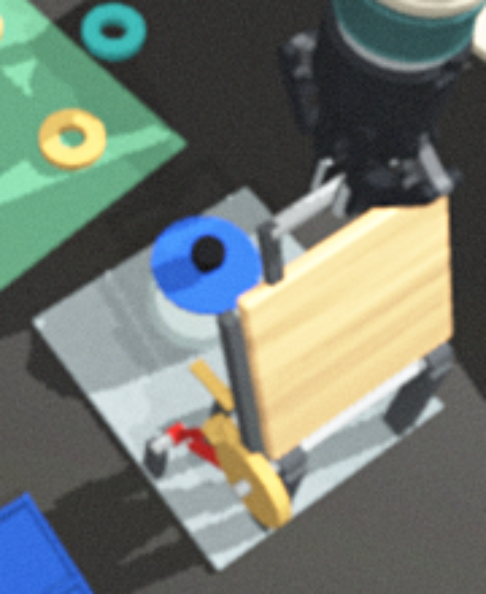

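Emit:
move_arm(
  targets="0.002 -0.005 0 0 0 0 -1; 0.0045 -0.01 0 0 0 0 -1; 0.007 -0.015 0 0 0 0 -1; 0.007 -0.015 0 0 0 0 -1; 0.007 -0.015 0 0 0 0 -1",
)

```text
time: 8.25
ee_pos: [0.4962, 0.1678, 0.4751]
tcp_rot: [0.043, 0.704, -0.042, 0.707]
force: [-1.9, -4.7, 8.5]
width: 0.119
```

```bash
python3 - <<'E'
from h import *
st=where();theta(st)
E
```

```text
t 8.25 g [0.4968 0.1679 0.3201] yaw 83.09 xax [ 0.004  0.001 -1.   ] F [-1.87 -4.71  8.53] w 0.119
th 1.135490589981286 0.20970076159144413
```

Emit:
move_arm(
  targets="0 0 0 0 0 0 -0.3; 0 0 0 0 0 0 -0.3; 0 0 0 0 0 0 -0.3; -0.02 0 0 0 0 0 -0.3; -0.05 0 0 0 0 0 -0.3; -0.07 0 0 0 0 0 -0.3; -0.08 0 0 0 0 0 -0.3",
)

```text
time: 9.12
ee_pos: [0.4964, 0.1681, 0.5528]
tcp_rot: [0.043, 0.705, -0.042, 0.706]
force: [-0.0, -0.1, -0.0]
width: 0.351
```

```bash
python3 - <<'E'
from h import *
st=where()
im=save('scene','s4.png');cv2.imwrite('pics/s4z.png',cv2.resize(im['color'][150:370,280:460,::-1],None,fx=2.7,fy=2.7))
save('top','t4.png'); save('wrist','w4.png')
E
```

```text
t 9.12 g [0.4966 0.1682 0.3978] yaw 83.12 xax [ 0.001  0.001 -1.   ] F [-0.   -0.12 -0.04] w 0.351
```

View pics/s4z.png

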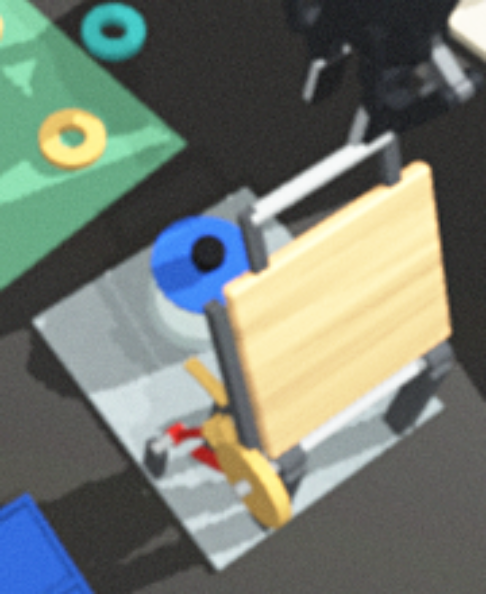

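View pics/t4.png

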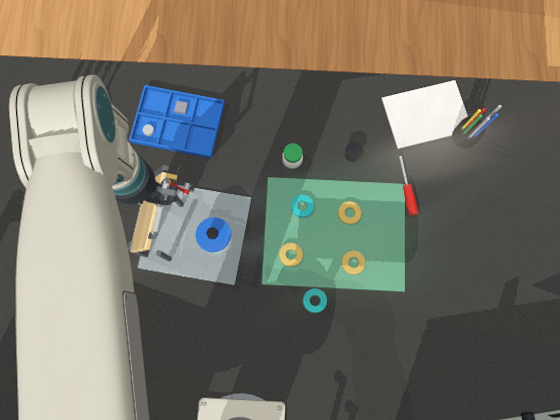

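View pics/w4.png

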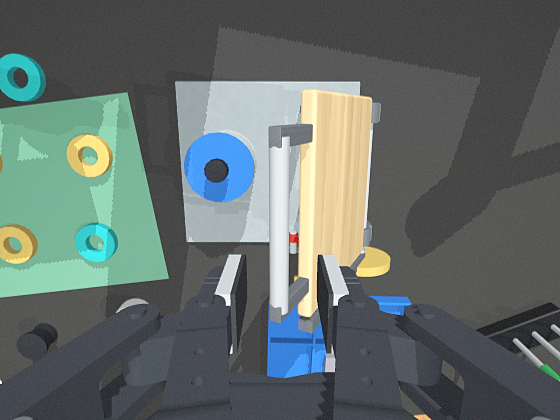

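The board stands by itself, and the knob and cover are fully visible (wrist: knob 170,216; top: 234,213). Next, check the board angle and measure the knob.

```bash
python3 - <<'E'
from h import *
st=where()
ims={n:env.get_image(n) for n in ['scene','top','wrist']}
Ps={n:campose(i,st) for n,i in ims.items()}
s=lambda x,y:(150+y/2.7-.3,280+x/2.7-.3)
for w,c in [((315,279),(254,214)),((128,278),(392,140))]:
    p,e=tri([ray(ims['wrist'],Ps['wrist'],w),ray(ims['scene'],Ps['scene'],s(*c))]); d=p-np.array([.509,.2555,.13]); print('bar',p,e)
rs=[]
for n,im in ims.items():
    hsv=cv2.cvtColor(im['color'],cv2.COLOR_RGB2HSV)
    blue=((hsv[...,0]>105)&(hsv[...,0]<125)&(hsv[...,1]>150)).astype(np.uint8)
    nn,l,stt,ce=cv2.connectedComponentsWithStats(blue)
    best=[(stt[i],ce[i].round(1)) for i in range(1,nn) if stt[i,4]>300]
    k=env.search_frame('cover_knob',n)
    print(n,best,[ (np.round(d['position'],1),round(d['confidence'],2)) for d in k])
    if k: rs.append(ray(im,Ps[n],k[0]['position']))
print(tri(rs))
E
```

```text
t 9.28 g [0.4963 0.168  0.3965] yaw 83.11 xax [-0.  0. -1.] F [ 0.4   0.92 -0.56] w 0.353
bar [0.55150706 0.16098348 0.31841026] [np.float64(0.00015972009878180448), np.float64(0.00015972009878187262)]
bar [0.43792378 0.17517134 0.30134859] [np.float64(0.0008818283338115737), np.float64(0.0008818283338115586)]
scene [(array([336, 230,  36,  36, 798], dtype=int32), array([352.3, 246.2])), (array([ 221,  333,  126,   87, 6270], dtype=int32), array([280.4, 384.2]))] [(array([249.3, 351.3]), 0.74)]
top [(array([ 129,   85,   96,   73, 4672], dtype=int32), array([177.7, 121.3])), (array([196, 217,  35,  35, 842], dtype=int32), array([213. , 234.5]))] [(array([234.2, 215.9]), 0.94)]
wrist [(array([ 184,  134,   71,   70, 2403], dtype=int32), array([219.5, 170. ])), (array([374, 298,  37,  18, 371], dtype=int32), array([392.9, 305.1])), (array([ 268,  300,   63,   79, 2327], dtype=int32), array([291.2, 346.9]))] [(array([168.4, 221.8]), 0.75), (array([182. , 291.7]), 0.49)]
(array([0.49070219, 0.08681334, 0.05464522]), [np.float64(0.005166994038048181), np.float64(0.0010256823931102412), np.float64(0.006067349278062838)])
```

```bash
python3 - <<'E'
from h import *
st=env.read_state()
ims={n:env.get_image(n) for n in ['scene','top','wrist']}
Ps={n:campose(i,st) for n,i in ims.items()}
D={'top':(234.3,213.2),'wrist':(168.8,219.2),'scene':(247.7,353.7)}
K={}
for n,im in ims.items():
    c=D[n]; v=im['color'].max(2); r0,c0=int(c[0]),int(c[1])
    m=(v<75).astype(np.uint8); m2=np.zeros_like(m); m2[r0-16:r0+12,c0-14:c0+14]=m[r0-16:r0+12,c0-14:c0+14]
    nn,l,s,ce=cv2.connectedComponentsWithStats(m2); i=1+np.argmax(s[1:,4]); K[n]=ce[i][::-1]; print(n,s[i],ce[i])
    print(' disc@.076',onz(im,Ps[n],c,.076),'knob@.098',onz(im,Ps[n],K[n],.098))
for S in (['top','wrist'],['top','scene'],['top','wrist','scene']):
    print(S,'disc',tri([ray(ims[n],Ps[n],D[n]) for n in S]),'knob',tri([ray(ims[n],Ps[n],K[n]) for n in S]))
go([.486,.0885,.17],83)
E
```

```text
scene [351 238  12  13 107] [356.45794393 243.6728972 ]
 disc@.076 [0.4934056  0.08871699 0.076     ] knob@.098 [0.49200584 0.09259289 0.098     ]
top [207 228  11  11  94] [211.85106383 232.92553191]
 disc@.076 [0.48642942 0.08948188 0.076     ] knob@.098 [0.4860457  0.08990599 0.098     ]
wrist [205 160  24  20 287] [216.56445993 171.18118467]
 disc@.076 [0.48654304 0.09340657 0.076     ] knob@.098 [0.48608771 0.09401898 0.098     ]
['top', 'wrist'] disc (array([0.48821915, 0.09114259, 0.06404722]), [np.float64(0.00012657349475092818), np.float64(0.00012657349475102123)]) knob (array([0.48787288, 0.09162279, 0.08588623]), [np.float64(0.0001457599184899329), np.float64(0.00014575991848999603)])
['top', 'scene'] disc (array([0.4889472 , 0.08850766, 0.06914765]), [np.float64(0.0023877187623059697), np.float64(0.0023877187623060313)]) knob (array([0.48781135, 0.09053307, 0.08963827]), [np.float64(0.0006831987267797964), np.float64(0.0006831987267798221)])
['top', 'wrist', 'scene'] disc (array([0.48844049, 0.08950913, 0.06732076]), [np.float64(0.0013238613904053543), np.float64(0.002337109441391901), np.float64(0.0036187998079956402)]) knob (array([0.4876202 , 0.09105395, 0.08879233]), [np.float64(0.00016722506486457127), np.float64(0.00116256413392098), np.float64(0.0013202677446090205)])
row 0.2264 -0.08 -0.0005 0.11 -0.03 0.01
```

Emit:
move_arm(
  targets="0 -0.03 0 0 0 0 0.2; 0 -0.07 0 0 0 0 0.2; 0.04 -0.078 0 0 0 0 0.2; 0.09 -0.078 0 0 0 0 0.2; 0.14 -0.078 0 0 0 0 0.2; 0.19 -0.078 0 0 0 0 0.2; 0.225 -0.078 0 0 0 0 0.2; 0.225 -0.078 0 0 0 0 0.2",
)

```text
time: 10.72
ee_pos: [0.4851, 0.0904, 0.3238]
tcp_rot: [0.042, 0.708, -0.043, 0.703]
force: [0.4, -0.6, 0.6]
width: 0.607
```

```bash
python3 - <<'E'
from h import *
env.get_image('top');env.get_image('top')
st=where(); im=save('wrist','w5.png');P=campose(im,st)
print(proj(im,P,[.487,.0905,.102]),proj(im,P,[.487,.0905,.076]))
for d in env.search_frame('cover_knob','wrist'): print(d)
go([.487,.0905,.097],83)
E
```

```text
t 10.82 g [0.4875 0.0905 0.1726] yaw 83.11 xax [ 0.001  0.    -1.   ] F [ 0.69 -0.85  0.47] w 0.602
[234.33931257 278.99188235] [220.99199677 279.1914736 ]
{'position': [215.2, 283.3], 'confidence': 0.94}
row 0.0769 -0.0002 -0.0014 0.11 0.23 -0.04
```

View pics/w5.png

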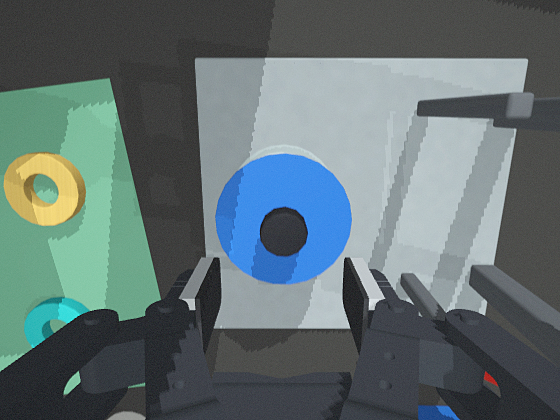

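Emit:
move_arm(
  targets="0.03 0.0015 -0.001 0 0 0 0.1; 0.055 0.0015 -0.001 0 0 0 0.1; 0.0755 0.0015 -0.001 0 0 0 0.1; 0.0755 0.0015 -0.001 0 0 0 0.1; 0.0755 0.0015 -0.001 0 0 0 0.1",
)

```text
time: 11.55
ee_pos: [0.4872, 0.0921, 0.253]
tcp_rot: [0.043, 0.705, -0.042, 0.707]
force: [-0.0, 0.4, 0.5]
width: 0.551
```

Emit:
move_arm(
  targets="0 0 0 0 0 0 -1; 0 0 0 0 0 0 -1; 0 0 0 0 0 0 -1; 0 0 0 0 0 0 -1; 0 0 0 0 0 0 -1",
  grip_force=30,
)

```text
time: 12.18
ee_pos: [0.487, 0.092, 0.2527]
tcp_rot: [0.042, 0.705, -0.043, 0.707]
force: [-0.4, -0.3, 6.8]
width: 0.316
```

```bash
python3 - <<'E'
from h import *
st=where(); save('wrist','w6.png')
E
```

```text
t 12.18 g [0.4875 0.0919 0.0977] yaw 83.1 xax [ 0.003 -0.    -1.   ] F [-0.38 -0.32  6.78] w 0.316
```

View pics/w6.png

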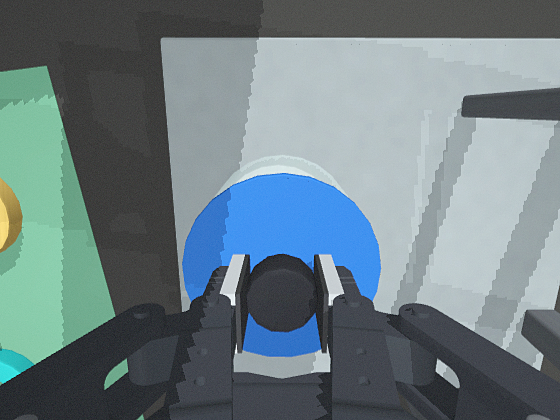

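Knob is between the pads at (290,283), with the disc centred behind it. Lifting it straight up.

Emit:
move_arm(
  targets="-0.005 0 0 0 0 0 -1; -0.02 0 0 0 0 0 -1; -0.04 0 0 0 0 0 -1; -0.06 0 0 0 0 0 -1; -0.08 0 0 0 0 0 -1; -0.09 0 0 0 0 0 -1; -0.09 0 0 0 0 0 -1",
  grip_force=60,
)

```text
time: 13.1
ee_pos: [0.4864, 0.0921, 0.3421]
tcp_rot: [0.043, 0.705, -0.042, 0.706]
force: [-0.5, -0.0, -0.9]
width: 0.306
```

```bash
python3 - <<'E'
from h import *
st=where(); save('wrist','w7.png')
im=save('scene','s7.png');cv2.imwrite('pics/s7z.png',cv2.resize(im['color'][120:370,240:460,::-1],None,fx=2.3,fy=2.3))
go([.45,-.46,.187],83)
E
```

```text
t 13.1 g [0.4866 0.0922 0.1871] yaw 83.11 xax [ 0.002  0.    -1.   ] F [-0.47 -0.01 -0.9 ] w 0.306
row -0.0013 -0.5524 0.0307 0.11 -0.06 0.01
```

View pics/s7z.png

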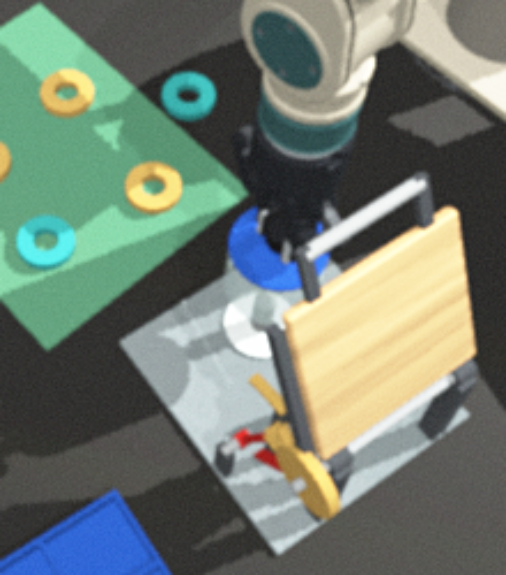

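The cover is lifted and the spindle is exposed. Carrying it to the bare bench at (0.45, -0.46).

Emit:
move_arm(
  targets="0 -0.02 0.001 0 0 0 -1; 0 -0.055 0.003 0 0 0 -1; 0 -0.095 0.005 0 0 0 -1; 0 -0.135 0.0075 0 0 0 -1; 0 -0.175 0.01 0 0 0 -1; 0 -0.215 0.012 0 0 0 -1; 0 -0.255 0.014 0 0 0 -1; 0 -0.29 0.016 0 0 0 -1",
)

```text
time: 14.2
ee_pos: [0.4665, -0.199, 0.34]
tcp_rot: [0.043, 0.706, -0.042, 0.705]
force: [0.2, -0.2, -0.2]
width: 0.3
```

Emit:
move_arm(
  targets="0 -0.04 0.002 0 0 0 -1; 0 -0.08 0.004 0 0 0 -1; 0 -0.12 0.007 0 0 0 -1; 0 -0.16 0.009 0 0 0 -1; 0 -0.2 0.011 0 0 0 -1; 0 -0.235 0.013 0 0 0 -1; 0 -0.262 0.015 0 0 0 -1; 0 -0.262 0.015 0 0 0 -1",
)

```text
time: 15.2
ee_pos: [0.4501, -0.4612, 0.3396]
tcp_rot: [0.044, 0.706, -0.043, 0.705]
force: [-0.5, -0.2, -0.8]
width: 0.301
```

```bash
python3 - <<'E'
from h import *
env.get_image('top');st=where(); save('wrist','w8.png')
im=save('scene','s8.png');save('top','t8.png')
E
```

```text
t 15.25 g [ 0.45   -0.4595  0.1847] yaw 83.04 xax [-0.001  0.002 -1.   ] F [ 0.38  1.49 -1.2 ] w 0.301
```

View pics/s8.png

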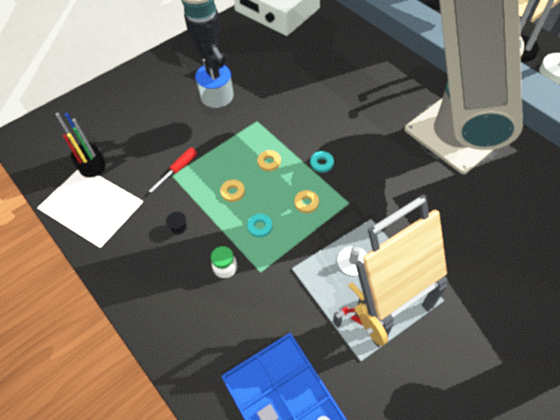

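View pics/w8.png

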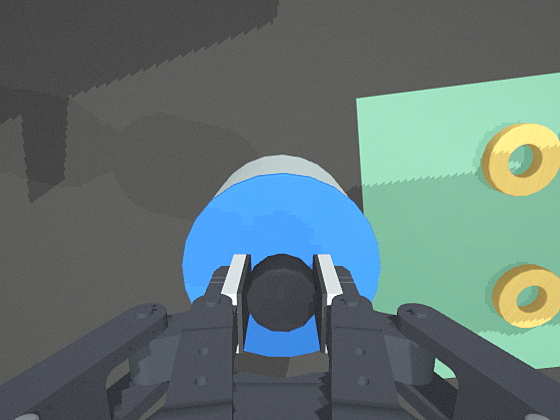

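The cover is held straight over bare bench beside the mat. Lowering it.

Emit:
move_arm(
  targets="0.02 0 0 0 0 0 -1; 0.045 0 0 0 0 0 -1; 0.07 0 0 0 0 0 -1; 0.082 0 0 0 0 0 -1; 0.087 0 0 0 0 0 -1; 0.09 0 0 0 0 0 -1; 0.092 0 0 0 0 0 -1; 0.092 0 0 0 0 0 -1",
)

```text
time: 16.4
ee_pos: [0.4508, -0.4598, 0.2497]
tcp_rot: [0.042, 0.706, -0.043, 0.706]
force: [-0.1, -1.0, -1.0]
width: 0.304
```

```bash
python3 - <<'E'
from h import *
where()
E
```

```text
t 16.4 g [ 0.4509 -0.46    0.0947] yaw 83.11 xax [ 0.001 -0.001 -1.   ] F [-0.09 -0.99 -0.96] w 0.304
```

Emit:
move_arm(
  targets="0.002 0 0 0 0 0 -1; 0.003 0 0 0 0 0 -1; 0.004 0 0 0 0 0 -1; 0.004 0 0 0 0 0 -1",
)

```text
time: 16.9
ee_pos: [0.4507, -0.4602, 0.2469]
tcp_rot: [0.042, 0.706, -0.043, 0.706]
force: [-1.7, 1.2, 6.0]
width: 0.308
```

```bash
python3 - <<'E'
from h import *
where()
E
```

```text
t 16.9 g [ 0.4508 -0.4604  0.0919] yaw 83.1 xax [ 0.001 -0.002 -1.   ] F [-1.66  1.19  5.95] w 0.308
```

Contact at 6 N. Releasing and rising.

Emit:
move_arm(
  targets="0 0 0 0 0 0 0.2; 0 0 0 0 0 0 0.2; 0 0 0 0 0 0 0.2; -0.02 0 0 0 0 0 0.2; -0.06 0 0 0 0 0 0.2; -0.1 0 0 0 0 0 0.2; -0.13 0 0 0 0 0 0.2; -0.13 0 0 0 0 0 0.2",
)

```text
time: 17.9
ee_pos: [0.4514, -0.4605, 0.3785]
tcp_rot: [0.041, 0.704, -0.044, 0.707]
force: [-0.8, -0.2, -0.2]
width: 0.595
```

```bash
python3 - <<'E'
from h import *
st=where(); im=save('wrist','w9.png');P=campose(im,st)
T=save('top','t9.png'); S=save('scene','s9.png')
for n,I in [('scene',S),('top',T)]:
    for d in env.search_frame('cover_knob',n): print(n,d)
    for d in env.search_frame('ring1_mid',n): print(n,d['position'],d['confidence'],onz(I,campose(I),d['position'],.0065))
for nm,I in [('top',T),('scene',S),('wrist',im)]:
    P=campose(I,st)
    hsv=cv2.cvtColor(I['color'],cv2.COLOR_RGB2HSV)
    m=((hsv[...,0]>12)&(hsv[...,0]<30)&(hsv[...,1]>90)&(hsv[...,2]>90)).astype(np.uint8)
    n,l,stt,ce=cv2.connectedComponentsWithStats(m)
    for i in range(1,n):
        if 200<stt[i,4]<6000: print(nm,ce[i].round(1),stt[i],onz(I,P,ce[i][::-1],.009).round(4))
E
```

```text
t 17.9 g [ 0.452  -0.4613  0.2235] yaw 83.11 xax [ 0.004 -0.005 -1.   ] F [-0.79 -0.21 -0.22] w 0.595
scene {'position': [110.3, 219.7], 'confidence': 0.88}
scene [160.9, 322.6] 0.85 [ 0.34429354 -0.16459358  0.0065    ]
scene [194.4, 234.3] 0.65 [ 0.5789788  -0.23331928  0.0065    ]
scene [223.0, 258.1] 0.61 [ 0.58644358 -0.13025285  0.0065    ]
top {'position': [257.2, 427.5], 'confidence': 0.83}
top [297.8, 317.7] 0.87 [ 0.35065712 -0.17352026  0.0065    ]
top [204.1, 299.6] 0.8 [ 0.58782046 -0.11836371  0.0065    ]
top [218.0, 347.7] 0.55 [ 0.55732617 -0.24373703  0.0065    ]
top [144.4 210.4] [131 172  31  79 411] [0.5505 0.2806 0.009 ]
top [349.  212.4] [338 201  23  23 338] [ 0.5716 -0.2465  0.009 ]
top [290.6 254.1] [279 243  24  23 346] [ 0.4563 -0.1011  0.009 ]
top [353. 262.] [342 251  23  23 343] [ 0.4443 -0.2593  0.009 ]
scene [268.6 160.3] [258 151  23  20 322] [ 0.4487 -0.2573  0.009 ]
scene [232.2 190.3] [220 180  25  22 368] [ 0.5762 -0.245   0.009 ]
scene [306.2 201.2] [294 190  25  23 377] [ 0.4603 -0.0992  0.009 ]
scene [426.9 265.2] [387 209  61 102 484] [0.3723 0.2079 0.009 ]
scene [386.7 289.2] [364 258  68  62 504] [0.4822 0.1879 0.009 ]
scene [371.7 324.4] [355 303  33  43 596] [0.5637 0.2211 0.009 ]
wrist [499.5 149.8] [ 464  118   71   65 3139] [ 0.4438 -0.2568  0.009 ]
wrist [506.7 274. ] [ 475  246   65   57 2547] [ 0.5713 -0.2445  0.009 ]
```

View pics/w9.png

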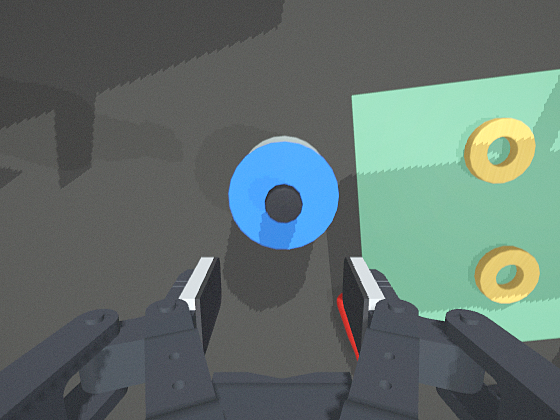

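View pics/s9.png

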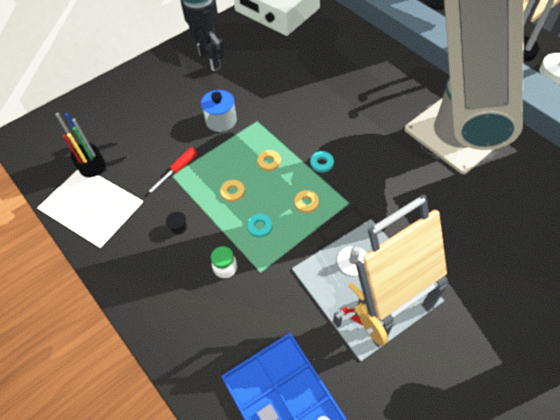

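Cover is upright on the bench at wrist (204,284) and the board is still propped. Checking how far the fingertips reach at the ring's width.

```bash
python3 - <<'E'
from h import *
im=env.get_image('wrist');T=np.array(im['T_tool_cam'])
for x in [.15,.155,.16,.165,.17,.173,.176]:
    print(x,[proj(im,T,[x,.0425,z]).round(0) for z in(-.011,.011)],[proj(im,T,[x,.006,z]).round(0) for z in(-.011,.011)])
st=where()
go([.4445,-.258,.09],83); go([.457,-.1,.09],83)
E
```

```text
0.15 [array([275., 396.]), array([329., 391.])] [array([275., 295.]), array([329., 294.])]
0.155 [array([269., 392.]), array([322., 388.])] [array([270., 294.]), array([322., 294.])]
0.16 [array([264., 388.]), array([315., 384.])] [array([264., 294.]), array([315., 293.])]
0.165 [array([259., 385.]), array([308., 381.])] [array([259., 293.]), array([308., 293.])]
0.17 [array([254., 381.]), array([302., 378.])] [array([254., 293.]), array([302., 293.])]
0.173 [array([252., 380.]), array([299., 376.])] [array([252., 293.]), array([299., 292.])]
0.176 [array([249., 378.]), array([295., 374.])] [array([249., 293.]), array([295., 292.])]
t 18.3 g [ 0.4502 -0.4591  0.2188] yaw 83.11 xax [-0.002  0.002 -1.   ] F [ 0.2   0.18 -0.17] w 0.601
row 0.1292 0.199 -0.0298 0.11 -0.1 -0.09
row 0.1294 0.3574 -0.0363 0.11 -0.1 -0.09
```

Emit:
move_arm(
  targets="0 0.05 -0.008 0 0 0 1; 0.01 0.1 -0.015 0 0 0 1; 0.05 0.15 -0.022 0 0 0 1; 0.09 0.19 -0.03 0 0 0 1; 0.129 0.199 -0.03 0 0 0 1; 0.129 0.199 -0.03 0 0 0 1; 0.129 0.199 -0.03 0 0 0 1",
)

```text
time: 19.18
ee_pos: [0.4455, -0.2594, 0.2474]
tcp_rot: [0.042, 0.705, -0.043, 0.706]
force: [0.3, -0.4, 0.3]
width: 1.006
```

```bash
cat >> h.py <<'E'
def rings(names=('top','wrist','scene'),z=.009):
    st=env.read_state()
    for nm in names:
        I=env.get_image(nm);P=campose(I,st)
        hsv=cv2.cvtColor(I['color'],cv2.COLOR_RGB2HSV)
        m=((hsv[...,0]>12)&(hsv[...,0]<30)&(hsv[...,1]>90)&(hsv[...,2]>90)).astype(np.uint8)
        n,l,s,ce=cv2.connectedComponentsWithStats(m)
        for i in range(1,n):
            if 200<s[i,4]<12000:
                fc=np.argwhere(l==i)[:,::-1].astype(np.float32); (e,ax,a)=cv2.fitEllipse(cv2.convexHull(fc.astype(np.int32)))
                print(nm,'ell',np.round(e,1),np.round(ax,1),s[i,:4],'z%.3f'%z,onz(I,P,e[::-1],z).round(4))
E
python3 - <<'E'
from h import *
st=where(); rings(['top','wrist']); save('wrist','w10.png')
go([.4445,-.2575,.014],83)
E
```

```text
t 19.18 g [ 0.4457 -0.2597  0.0924] yaw 83.09 xax [ 0.001 -0.001 -1.   ] F [ 0.3  -0.36  0.29] w 1.006
top ell [349.1 212.4] [22.5 22.8] [338 201  23  23] z0.009 [ 0.5717 -0.2467  0.009 ]
top ell [290.6 254.2] [23.  23.4] [280 243  23  23] z0.009 [ 0.4561 -0.1009  0.009 ]
wrist ell [550.9 212.3] [ 97.6 114.6] [494 163  66 100] z0.009 [ 0.4554 -0.0981  0.009 ]
wrist ell [284.5 223.9] [98.  99.4] [235 175 100  98] z0.009 [ 0.4435 -0.2563  0.009 ]
wrist ell [323.5 387.5] [66.6 81.6] [285 355  80  31] z0.009 [ 0.5636 -0.2436  0.009 ]
row 0.0792 0.0025 -0.0019 0.06 0.2 0.12
```

View pics/w10.png

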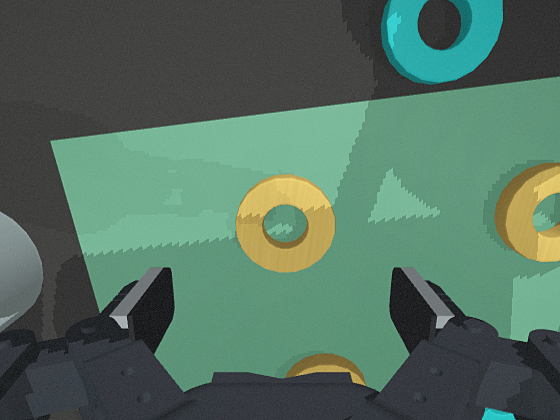

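Ring C is centred at (224,284) between the fingers. Descending.

Emit:
move_arm(
  targets="0.03 0.003 -0.002 0 0 0 1; 0.055 0.003 -0.002 0 0 0 1; 0.07 0.003 -0.002 0 0 0 1; 0.078 0.003 -0.002 0 0 0 1; 0.078 0.003 -0.002 0 0 0 1",
)

```text
time: 19.95
ee_pos: [0.4433, -0.2556, 0.1683]
tcp_rot: [0.043, 0.706, -0.043, 0.706]
force: [0.8, -0.5, -0.0]
width: 1.003
```

Emit:
move_arm(
  targets="0 0 0 0 0 0 -1; 0 0 0 0 0 0 -1; 0 0 0 0 0 0 -1; 0 0 0 0 0 0 -1",
  grip_force=50,
)

```text
time: 20.45
ee_pos: [0.4437, -0.2557, 0.1698]
tcp_rot: [0.042, 0.705, -0.043, 0.706]
force: [-1.9, 0.4, 6.4]
width: 0.673
```

```bash
python3 - <<'E'
from h import *
st=where(); save('wrist','w11.png')
E
```

```text
t 20.45 g [ 0.444  -0.256   0.0148] yaw 83.11 xax [ 0.002 -0.001 -1.   ] F [-1.94  0.37  6.39] w 0.673
```

View pics/w11.png

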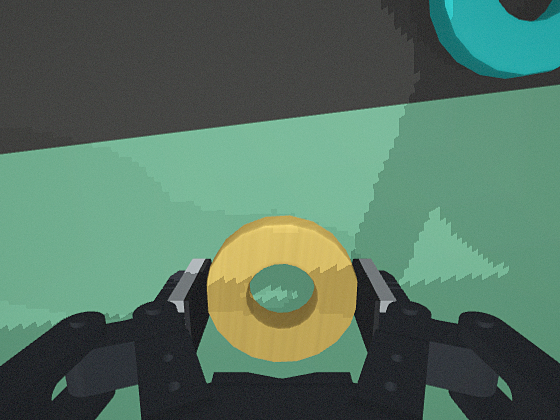

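Ring C is gripped (285,282). Lifting, then measuring the ring's offset in the tool frame.

Emit:
move_arm(
  targets="-0.01 0 0 0 0 0 -1; -0.04 0 0 0 0 0 -1; -0.08 0 0 0 0 0 -1; -0.115 0 0 0 0 0 -1; -0.115 0 0 0 0 0 -1",
)

```text
time: 21.12
ee_pos: [0.4446, -0.2563, 0.2872]
tcp_rot: [0.041, 0.703, -0.044, 0.708]
force: [0.3, -0.4, -1.5]
width: 0.671
```

```bash
cat >> h.py <<'E'
def heldring(x=.157,fn=None):
    I=env.get_image('wrist')
    if fn: cv2.imwrite('pics/'+fn,I['color'][:,:,::-1])
    hsv=cv2.cvtColor(I['color'],cv2.COLOR_RGB2HSV)
    m=((hsv[...,0]>12)&(hsv[...,0]<30)&(hsv[...,1]>90)&(hsv[...,2]>90)).astype(np.uint8)
    m[:,:190]=0;m[:,375:]=0
    n,l,s,ce=cv2.connectedComponentsWithStats(m); i=1+np.argmax(s[1:,4])
    T=np.array(I['T_tool_cam'])
    # bore (hole): top rim; use outer hull top
    e,ax,a=cv2.fitEllipse(cv2.convexHull(np.argwhere(l==i)[:,::-1].astype(np.int32)))
    o,d=ray(I,T,e[::-1]); p=o+d*(x-o[0])/d[0]; print('held',np.round(e,1),np.round(ax,1),s[i],'tool',p.round(4)); return p
E
python3 - <<'E'
from h import *
st=where(); p=heldring(fn='w12.png')
go([.487,.0905,.14],83)
E
```

```text
t 21.12 g [ 0.4456 -0.257   0.1322] yaw 83.12 xax [ 0.006 -0.005 -1.   ] F [ 0.29 -0.35 -1.49] w 0.671
held [287.9 299. ] [150.4 177.3] [  207   216   150   162 16203] tool [0.157  0.0037 0.0023]
row -0.0106 0.3488 0.0015 0.12 0.2 0.12
```

View pics/w12.png

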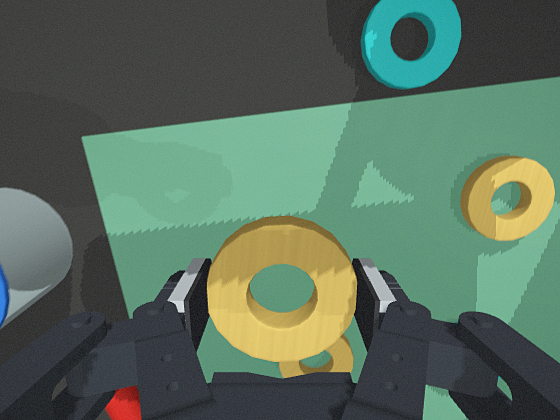

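```bash
python3 - <<'E'
from h import *
T=save('top','t12.png');S=save('scene','s12.png')
cv2.imwrite('pics/t12z.png',cv2.resize(T['color'][200:270,180:250,::-1],None,fx=8,fy=8,interpolation=cv2.INTER_CUBIC))
cv2.imwrite('pics/s12z.png',cv2.resize(S['color'][230:290,320:390,::-1],None,fx=8,fy=8,interpolation=cv2.INTER_CUBIC))
E
```

```text
(no output)
```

View pics/t12z.png

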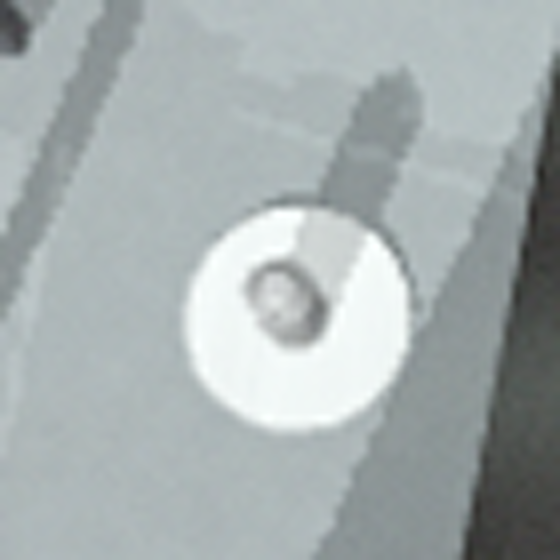

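View pics/s12z.png

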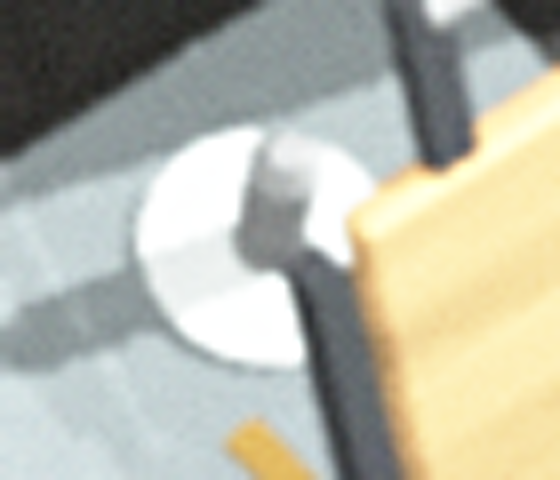

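```bash
python3 - <<'E'
from h import *
T=env.get_image('top');S=env.get_image('scene')
t=lambda x,y:(200+y/8-.44,180+x/8-.44)
s=lambda x,y:(230+y/8-.44,320+x/8-.44)
print('plinth top cam z.01',onz(T,campose(T),t(299,318),.010))
print('spindle top z.066',onz(T,campose(T),t(273,294),.066), onz(S,campose(S),s(288,155),.066))
print(tri([ray(T,campose(T),t(273,294)),ray(S,campose(S),s(288,155))]))
E
```

```text
plinth top cam z.01 [0.48460766 0.08810586 0.01      ]
spindle top z.066 [0.48313862 0.08929738 0.066     ] [0.48811701 0.0904206  0.066     ]
(array([0.48472694, 0.08933153, 0.05971263]), [np.float64(0.0010238585521215593), np.float64(0.0010238585521215714)])
```

Emit:
move_arm(
  targets="-0.008 0.02 0 0 0 0 -1; -0.011 0.06 0 0 0 0 -1; -0.011 0.11 0 0 0 0 -1; -0.011 0.16 0 0 0 0 -1; -0.011 0.21 0 0 0 0 -1; -0.011 0.26 0 0 0 0 -1; -0.011 0.31 0 0 0 0 -1; -0.011 0.335 0 0 0 0 -1",
)

```text
time: 22.38
ee_pos: [0.4824, 0.0804, 0.2939]
tcp_rot: [0.042, 0.706, -0.041, 0.705]
force: [0.6, -1.0, -0.2]
width: 0.673
```

Emit:
move_arm(
  targets="0 0.012 -0.001 0 0 0 -1; 0 0.012 -0.001 0 0 0 -1; 0 0.012 -0.001 0 0 0 -1",
)

```text
time: 22.75
ee_pos: [0.4835, 0.0887, 0.2941]
tcp_rot: [0.043, 0.706, -0.043, 0.706]
force: [0.6, 0.6, -0.8]
width: 0.673
```

```bash
python3 - <<'E'
from h import *
st=where(); heldring(fn='w13.png')
I=env.get_image('wrist');print(proj(I,campose(I,st),[.486,.0905,.066]))
go([.4845,.0905,.14],83)
E
```

```text
t 22.75 g [0.4834 0.0887 0.1391] yaw 83.06 xax [-0.001 -0.    -1.   ] F [ 0.65  0.59 -0.81] w 0.673
held [281.5 288.9] [146.5 151.6] [  207   216   150   146 14935] tool [ 0.157   0.0012 -0.002 ]
[237.72676598 282.92058018]
row -0.0008 0.0021 0.0006 0.02 -0.02 0.02
```

View pics/w13.png

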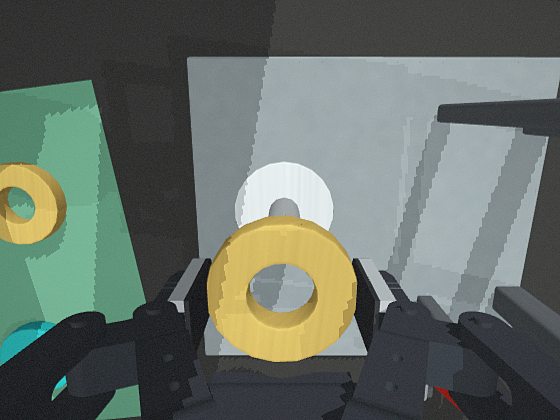

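```bash
python3 - <<'E'
from h import *
st=where()
I=env.get_image('wrist');P=campose(I,st)
e=onz(I,P,(162.5,284),.010);print(e, e+.036*np.array([np.cos(np.radians(-7)),np.sin(np.radians(-7)),0]))
l=onz(I,P,(203,235.5),.010);r=onz(I,P,(203,333.5),.010);print((l+r)/2,np.linalg.norm(l-r))
# left/right extremes by mask
hsv=cv2.cvtColor(I['color'],cv2.COLOR_RGB2GRAY)
pts=[]
for row in range(165,214,4):
    c=np.where(hsv[row,225:345]>215)[0]+225
    if len(c)>20:
        pts+= [onz(I,P,(row,c[0]-.5),.010)[:2],onz(I,P,(row,c[-1]+.5),.010)[:2]]
pts=np.array(pts);A=np.c_[2*pts,np.ones(len(pts))];s=np.linalg.lstsq(A,(pts**2).sum(1),rcond=None)[0];print('circle',s[:2],np.sqrt(s[2]+s[0]**2+s[1]**2))
for z in(-.004,-.002,0,.002): print(z,proj(I,np.array(I['T_tool_cam']),[.157,0,z]),proj(I,np.array(I['T_tool_cam']),[.157,0,z-.03])[0],proj(I,np.array(I['T_tool_cam']),[.157,0,z+.03])[0])
E
```

```text
t 22.85 g [0.4836 0.0884 0.1392] yaw 83.02 xax [-0. -0. -1.] F [ 0.15 -0.07 -0.61] w 0.676
[0.45076899 0.09563241 0.01      ] [0.48650065 0.09124511 0.01      ]
[0.47979786 0.09250016 0.01      ] 0.07063781037263032
circle [0.48178166 0.09382162] 0.0323316951873594
-0.004 [284.20448097 278.29683807] 208.53901131067894 351.6857181414202
-0.002 [288.94238152 278.30923698] 213.8677277555913 355.92587967112274
0 [293.64443753 278.32154208] 219.153704750329 360.13568475277293
0.002 [298.31105422 278.33375445] 224.39745443447552 364.3154582184611
```

Emit:
move_arm(
  targets="0.03 0.002 0.002 0 0 0 -1; 0.055 0.002 0.002 0 0 0 -1; 0.065 0.002 0.002 0 0 0 -1; 0.073 0.002 0.002 0 0 0 -1; 0.08 0.002 0.002 0 0 0 -1; 0.08 0.002 0.002 0 0 0 -1",
)

```text
time: 23.65
ee_pos: [0.486, 0.091, 0.2142]
tcp_rot: [0.043, 0.706, -0.043, 0.706]
force: [-0.1, -0.0, -1.3]
width: 0.673
```

```bash
python3 - <<'E'
from h import *
st=where(); heldring(fn='w14.png')
E
```

```text
t 23.65 g [0.486  0.091  0.0592] yaw 83.11 xax [-0.  0. -1.] F [-0.08 -0.01 -1.35] w 0.673
held [281.4 289. ] [146.5 151.6] [  207   216   150   146 14595] tool [ 0.157   0.0012 -0.002 ]
```

View pics/w14.png

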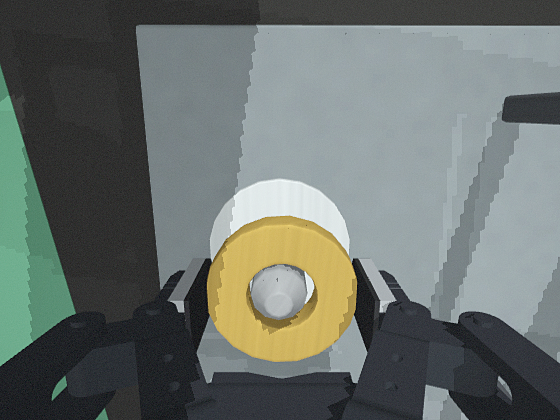

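The spindle is inside the bore (tip at 301,281), slightly to the left. Lowering further.

Emit:
move_arm(
  targets="0.01 -0.001 0 0 0 0 -1; 0.02 -0.0015 0 0 0 0 -1; 0.027 -0.0015 0 0 0 0 -1; 0.031 -0.0015 0 0 0 0 -1; 0.031 -0.0015 0 0 0 0 -1",
)

```text
time: 24.32
ee_pos: [0.4856, 0.0896, 0.1828]
tcp_rot: [0.042, 0.706, -0.043, 0.706]
force: [-0.0, -0.6, -0.8]
width: 0.671
```

```bash
python3 - <<'E'
from h import *
st=where(); 
E
```

```text
t 24.32 g [0.4855 0.0896 0.0278] yaw 83.11 xax [-0.001 -0.    -1.   ] F [-0.   -0.58 -0.75] w 0.671
```

Emit:
move_arm(
  targets="0 0 0 0 0 0 1; 0 0 0 0 0 0 1; 0 0 0 0 0 0 1; -0.03 0 0 0 0 0 1; -0.08 0 0 0 0 0 1; -0.115 0 0 0 0 0 1; -0.115 0 0 0 0 0 1",
)

```text
time: 25.2
ee_pos: [0.4876, 0.0897, 0.3018]
tcp_rot: [0.043, 0.703, -0.042, 0.709]
force: [1.1, -0.3, -0.6]
width: 1.001
```

```bash
python3 - <<'E'
from h import *
st=where(); save('wrist','w15.png'); rings()
go([.457,-.099,.09],83)
E
```

```text
t 25.2 g [0.4888 0.0898 0.1468] yaw 83.11 xax [ 0.008  0.    -1.   ] F [ 1.12 -0.3  -0.63] w 1.001
top ell [349.1 212.4] [22.5 22.8] [338 201  23  23] z0.009 [ 0.5718 -0.2468  0.009 ]
top ell [290.6 254.2] [23.  23.4] [280 243  23  23] z0.009 [ 0.4561 -0.1009  0.009 ]
wrist ell [ 21.5 197.3] [79.3 91.9] [  0 158  68  81] z0.009 [ 0.4579 -0.0977  0.009 ]
wrist ell [281.4 210.5] [82.6 83.3] [240 169  84  83] z0.009 [0.4909 0.0907 0.009 ]
scene ell [232.2 190.2] [21.6 24. ] [220 180  25  22] z0.009 [ 0.5761 -0.2453  0.009 ]
scene ell [306.2 201. ] [22.1 24.6] [294 190  25  23] z0.009 [ 0.4598 -0.0995  0.009 ]
scene ell [403.4 258. ] [ 87.9 135.9] [359 209  89 111] z0.009 [0.3982 0.1612 0.009 ]
scene ell [349.5 259.1] [18.2 24.8] [340 247  17  25] z0.009 [0.4917 0.0824 0.009 ]
scene ell [371.3 323.6] [18.3 51.1] [355 303  33  43] z0.009 [0.5631 0.2195 0.009 ]
row 0.0519 -0.1905 -0.0049 0.11 -0.16 0.03
```

View pics/w15.png

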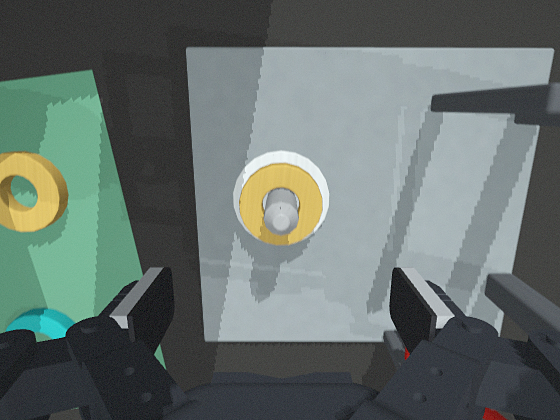

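Ring C lies on the plinth around the spindle (207,281). Next is ring B.

Emit:
move_arm(
  targets="0 -0.04 -0.001 0 0 0 1; 0 -0.08 -0.002 0 0 0 1; 0.01 -0.12 -0.003 0 0 0 1; 0.03 -0.16 -0.004 0 0 0 1; 0.052 -0.19 -0.005 0 0 0 1; 0.052 -0.19 -0.005 0 0 0 1; 0.052 -0.19 -0.005 0 0 0 1",
)

```text
time: 26.28
ee_pos: [0.4576, -0.098, 0.2455]
tcp_rot: [0.043, 0.706, -0.042, 0.705]
force: [0.9, 0.5, 0.4]
width: 0.998
```

```bash
python3 - <<'E'
from h import *
st=where(); rings(['wrist'],.013);rings(['top'],.013); go([.457,-.0995,.016],83)
E
```

```text
t 26.27 g [ 0.4574 -0.0978  0.0905] yaw 83.1 xax [-0.002  0.001 -1.   ] F [0.9  0.55 0.42] w 0.998
wrist ell [278.2 228.4] [ 98.9 100.3] [228 179 101  99] z0.013 [ 0.4553 -0.098   0.013 ]
wrist ell [642.2 242.7] [119.2 187.3] [549 222  11  55] z0.013 [0.4903 0.1152 0.013 ]
wrist ell [ 64.7 417.4] [17.9 35.6] [ 48 408  34  12] z0.013 [ 0.5721 -0.2593  0.013 ]
top ell [349.1 212.4] [22.4 22.8] [338 201  23  23] z0.013 [ 0.5709 -0.2463  0.013 ]
top ell [216.5 238.2] [22.5 22.7] [205 227  24  23] z0.013 [0.487  0.0891 0.013 ]
row 0.0754 -0.002 -0.0011 0.18 0.02 -0.01
```

Emit:
move_arm(
  targets="0.03 -0.0015 -0.001 0 0 0 1; 0.055 -0.0015 -0.001 0 0 0 1; 0.07 -0.0015 -0.001 0 0 0 1; 0.0755 -0.0015 -0.001 0 0 0 1; 0.0755 -0.0015 -0.001 0 0 0 1",
)

```text
time: 27.0
ee_pos: [0.4572, -0.0996, 0.171]
tcp_rot: [0.042, 0.706, -0.042, 0.706]
force: [-0.2, -0.6, -0.4]
width: 0.997
```

Emit:
move_arm(
  targets="0 0 0 0 0 0 -1; 0 0 0 0 0 0 -1; 0 0 0 0 0 0 -1; 0 0 0 0 0 0 -1",
  grip_force=50,
)

```text
time: 27.5
ee_pos: [0.4575, -0.1, 0.1722]
tcp_rot: [0.042, 0.705, -0.043, 0.707]
force: [-1.5, 0.8, 7.3]
width: 0.669
```

Emit:
move_arm(
  targets="-0.01 0 0 0 0 0 -1; -0.04 0 0 0 0 0 -1; -0.08 0 0 0 0 0 -1; -0.125 0 0 0 0 0 -1; -0.125 0 0 0 0 0 -1",
)

```text
time: 28.12
ee_pos: [0.4589, -0.1006, 0.3002]
tcp_rot: [0.041, 0.703, -0.043, 0.709]
force: [-0.2, 0.4, -0.8]
width: 0.671
```

```bash
python3 - <<'E'
from h import *
st=where(); heldring(fn='w16.png'); go([.486,.0895,.14],83)
E
```

```text
t 28.12 g [ 0.4603 -0.1011  0.1452] yaw 83.11 xax [ 0.009 -0.003 -1.   ] F [-0.2   0.45 -0.78] w 0.671
held [281.5 281.8] [144.7 149.3] [  208   210   148   144 14509] tool [ 0.157   0.0012 -0.005 ]
row 0.0028 0.1917 0.0052 0.11 0.29 0.07
```

View pics/w16.png

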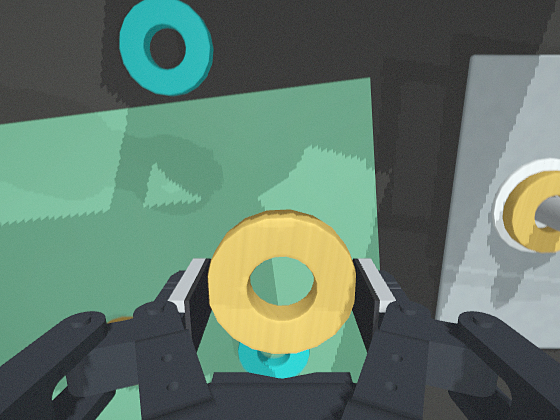

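Emit:
move_arm(
  targets="0.003 0.02 0.001 0 0 0 -1; 0.003 0.06 0.002 0 0 0 -1; 0.003 0.1 0.003 0 0 0 -1; 0.003 0.14 0.004 0 0 0 -1; 0.003 0.175 0.005 0 0 0 -1; 0.003 0.192 0.006 0 0 0 -1; 0.003 0.192 0.006 0 0 0 -1; 0.003 0.192 0.006 0 0 0 -1",
)

```text
time: 29.18
ee_pos: [0.4855, 0.0894, 0.2922]
tcp_rot: [0.043, 0.706, -0.043, 0.705]
force: [-0.0, -0.7, -0.2]
width: 0.668
```

```bash
python3 - <<'E'
from h import *
st=where(); heldring(fn='w17.png'); go([.4875,.0895,.063],83)
E
```

```text
t 29.18 g [0.4853 0.0893 0.1372] yaw 83.07 xax [-0.001 -0.001 -1.   ] F [-0.02 -0.69 -0.16] w 0.668
held [282. 266.] [149.3 182.2] [  208   172   148   182 16921] tool [ 0.157   0.0014 -0.0115]
row 0.0743 0.0005 0.002 0.04 -0.05 0.04
```

Emit:
move_arm(
  targets="0.02 0 0.002 0 0 0 -1; 0.04 0 0.002 0 0 0 -1; 0.055 0 0.002 0 0 0 -1; 0.066 0 0.002 0 0 0 -1; 0.074 0 0.002 0 0 0 -1; 0.074 0 0.002 0 0 0 -1",
)

```text
time: 29.98
ee_pos: [0.4876, 0.0898, 0.2183]
tcp_rot: [0.042, 0.706, -0.043, 0.705]
force: [-0.2, 0.4, -0.4]
width: 0.669
```

```bash
python3 - <<'E'
from h import *
st=where(); heldring(fn='w18.png'); go([.4875,.0895,.0425],83)
E
```

```text
t 29.98 g [0.4875 0.0898 0.0633] yaw 83.1 xax [-0.001 -0.    -1.   ] F [-0.23  0.44 -0.36] w 0.669
held [281.2 274.8] [147.4 163.3] [  208   192   148   162 16182] tool [ 0.157   0.0011 -0.0079]
row 0.0212 -0.0004 -0.0004 0.11 -0.0 0.0
```

View pics/w18.png

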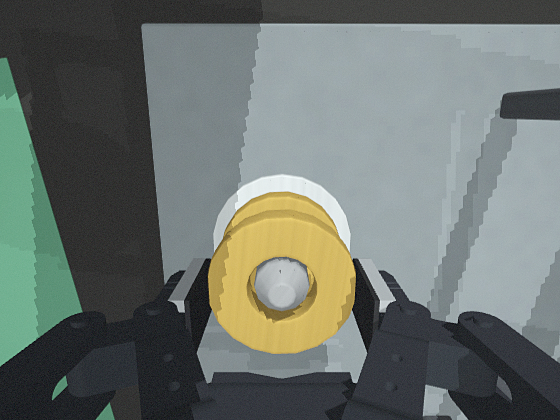

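The spindle is centred in the bore (282,281). Lowering and releasing.

Emit:
move_arm(
  targets="0.008 0 0 0 0 0 -1; 0.015 0 0 0 0 0 -1; 0.02 0 0 0 0 0 -1; 0.0205 0 0 0 0 0 -1; 0.0205 0 0 0 0 0 -1",
)

```text
time: 30.65
ee_pos: [0.4879, 0.0899, 0.1982]
tcp_rot: [0.042, 0.706, -0.042, 0.706]
force: [-0.3, -0.2, -0.3]
width: 0.673
```

Emit:
move_arm(
  targets="0 0 0 0 0 0 1; 0 0 0 0 0 0 1; 0 0 0 0 0 0 1; -0.03 0 0 0 0 0 1; -0.08 0 0 0 0 0 1; -0.1 0 0 0 0 0 1; -0.1 0 0 0 0 0 1",
)

```text
time: 31.52
ee_pos: [0.4889, 0.0899, 0.3002]
tcp_rot: [0.043, 0.704, -0.042, 0.708]
force: [-0.3, -0.3, -0.5]
width: 0.999
```

```bash
python3 - <<'E'
from h import *
st=where(); save('wrist','w19.png'); rings(z=.013)
go([.5715,-.2455,.09],83)
E
```

```text
t 31.52 g [0.4896 0.09   0.1452] yaw 83.11 xax [ 0.005  0.    -1.   ] F [-0.34 -0.27 -0.51] w 0.999
top ell [349.1 212.4] [22.4 22.9] [338 201  23  23] z0.013 [ 0.5708 -0.2462  0.013 ]
top ell [216.4 240.1] [18.3 22.4] [205 234  23  16] z0.013 [0.482 0.089 0.013]
wrist ell [281.5 213.2] [88.  90.9] [238 168  88  91] z0.013 [0.4925 0.0909 0.013 ]
scene ell [232.2 190.2] [21.7 24. ] [220 180  25  22] z0.013 [ 0.5774 -0.2429  0.013 ]
scene ell [395.5 256.3] [105.7 126. ] [340 209 108 111] z0.013 [0.4105 0.1473 0.013 ]
scene ell [371.3 323.6] [18.1 51.2] [355 303  33  43] z0.013 [0.5645 0.22   0.013 ]
row 0.0514 -0.3227 0.1243 0.11 -0.18 0.03
```

View pics/w19.png

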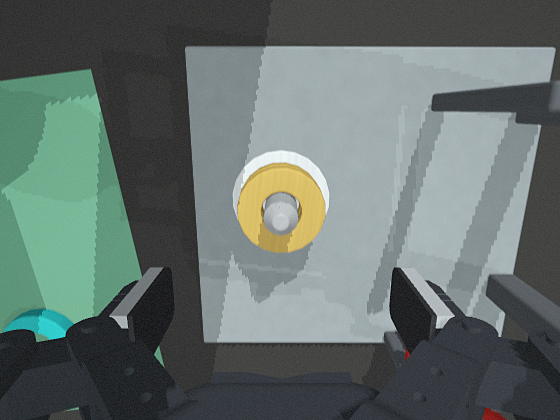

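Two rings are on (213,281). Now ring A.

Emit:
move_arm(
  targets="0 -0.04 0.015 0 0 0 1; 0 -0.085 0.033 0 0 0 1; 0 -0.13 0.05 0 0 0 1; 0 -0.175 0.068 0 0 0 1; 0 -0.22 0.085 0 0 0 1; 0.02 -0.265 0.103 0 0 0 1; 0.04 -0.31 0.12 0 0 0 1; 0.051 -0.323 0.124 0 0 0 1",
)

```text
time: 32.72
ee_pos: [0.5718, -0.248, 0.2444]
tcp_rot: [0.044, 0.707, -0.043, 0.705]
force: [0.0, 1.1, -0.4]
width: 1.0
```

Emit:
move_arm(
  targets="0 0 0 0 0 0 1; 0 0 0 0 0 0 1",
)

```text
time: 32.98
ee_pos: [0.5718, -0.2444, 0.247]
tcp_rot: [0.043, 0.706, -0.042, 0.705]
force: [0.5, 0.5, -0.5]
width: 1.001
```

```bash
python3 - <<'E'
from h import *
st=where(); save('wrist','w20.png'); rings(['wrist'],.013); go([.5715,-.2455,.016],83)
E
```

```text
t 32.98 g [ 0.5716 -0.2442  0.092 ] yaw 83.17 xax [-0.001  0.001 -1.   ] F [ 0.47  0.54 -0.52] w 1.001
wrist ell [279.  228.6] [97.9 99.1] [230 180  99  98] z0.013 [ 0.5709 -0.2442  0.013 ]
row 0.0768 -0.0012 -0.0006 0.2 0.02 -0.01
```

View pics/w20.png

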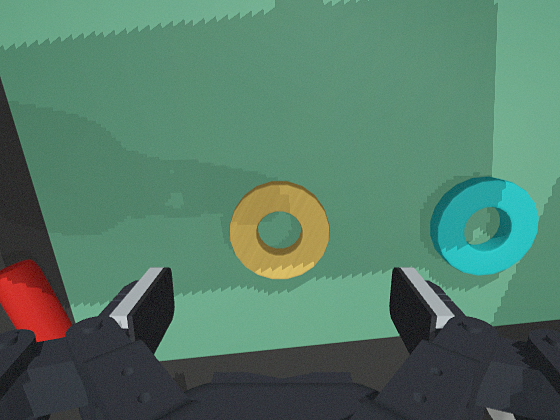

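Ring A is centred (229,279); the screwdriver handle is well to the left. Grasping.

Emit:
move_arm(
  targets="0.03 -0.001 -0.001 0 0 0 1; 0.055 -0.001 -0.001 0 0 0 1; 0.07 -0.001 -0.001 0 0 0 1; 0.077 -0.001 -0.001 0 0 0 1; 0.077 -0.001 -0.001 0 0 0 1",
)

```text
time: 33.7
ee_pos: [0.5712, -0.2463, 0.1704]
tcp_rot: [0.042, 0.706, -0.042, 0.706]
force: [-0.2, -0.1, 0.5]
width: 1.003
```

Emit:
move_arm(
  targets="0 0 0 0 0 0 -1; 0 0 0 0 0 0 -1; 0 0 0 0 0 0 -1; 0 0 0 0 0 0 -1",
  grip_force=50,
)

```text
time: 34.2
ee_pos: [0.5718, -0.247, 0.1721]
tcp_rot: [0.042, 0.705, -0.043, 0.707]
force: [-0.6, 0.4, 5.9]
width: 0.671
```

Emit:
move_arm(
  targets="-0.01 0 0 0 0 0 -1; -0.04 0 0 0 0 0 -1; -0.08 0 0 0 0 0 -1; -0.135 0 0 0 0 0 -1; -0.135 0 0 0 0 0 -1",
)

```text
time: 34.83
ee_pos: [0.5733, -0.2478, 0.3118]
tcp_rot: [0.041, 0.702, -0.044, 0.71]
force: [0.2, -0.3, -0.7]
width: 0.675
```

```bash
python3 - <<'E'
from h import *
st=where(); heldring(fn='w21.png'); go([.4875,.0895,.15],83)
E
```

```text
t 34.83 g [ 0.575  -0.2488  0.1568] yaw 83.11 xax [ 0.011 -0.006 -1.   ] F [ 0.23 -0.3  -0.72] w 0.675
held [281.4 285.3] [145.1 149.3] [  207   213   149   144 14623] tool [ 0.157   0.0012 -0.0035]
row 0.0022 0.3241 -0.1245 0.11 0.36 0.15
```

View pics/w21.png

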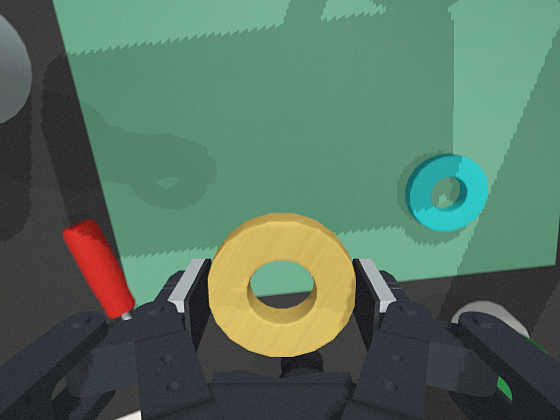

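Emit:
move_arm(
  targets="0.002 0.02 -0.008 0 0 0 -1; 0.002 0.06 -0.023 0 0 0 -1; 0.002 0.105 -0.04 0 0 0 -1; 0.002 0.15 -0.058 0 0 0 -1; 0.002 0.195 -0.075 0 0 0 -1; 0.002 0.24 -0.092 0 0 0 -1; 0.002 0.28 -0.108 0 0 0 -1; 0.002 0.31 -0.119 0 0 0 -1",
)

```text
time: 35.88
ee_pos: [0.487, 0.0778, 0.3009]
tcp_rot: [0.042, 0.708, -0.042, 0.704]
force: [-0.1, -0.3, -0.5]
width: 0.674
```

Emit:
move_arm(
  targets="0 0.013 -0.005 0 0 0 -1; 0 0.013 -0.005 0 0 0 -1; 0 0.013 -0.005 0 0 0 -1; 0 0.013 -0.005 0 0 0 -1",
)

```text
time: 36.38
ee_pos: [0.487, 0.0881, 0.3031]
tcp_rot: [0.043, 0.706, -0.043, 0.706]
force: [0.7, -1.2, -0.2]
width: 0.673
```

```bash
python3 - <<'E'
from h import *
st=where(); go([.487,.0895,.07],83)
E
```

```text
t 36.38 g [0.487  0.0881 0.1481] yaw 83.02 xax [-0. -0. -1.] F [ 0.73 -1.23 -0.15] w 0.673
row 0.0781 0.0014 -0.0002 0.02 -0.0 0.01
```

Emit:
move_arm(
  targets="0.02 0.001 0 0 0 0 -1; 0.045 0.001 0 0 0 0 -1; 0.065 0.001 0 0 0 0 -1; 0.075 0.001 0 0 0 0 -1; 0.081 0.001 0 0 0 0 -1; 0.081 0.001 0 0 0 0 -1",
)

```text
time: 37.12
ee_pos: [0.487, 0.0898, 0.2223]
tcp_rot: [0.043, 0.706, -0.043, 0.706]
force: [-0.6, -0.1, -0.8]
width: 0.671
```

```bash
python3 - <<'E'
from h import *
st=where(); heldring(fn='w22.png'); go([.487,.0895,.055],83)
E
```

```text
t 37.12 g [0.487  0.0898 0.0673] yaw 83.09 xax [ 0.  0. -1.] F [-0.6  -0.11 -0.77] w 0.671
held [281.2 276.1] [148.  168.1] [  208   190   148   167 17171] tool [ 0.157   0.0011 -0.0074]
row 0.0126 -0.0004 -0.0002 0.1 0.04 -0.01
```

View pics/w22.png

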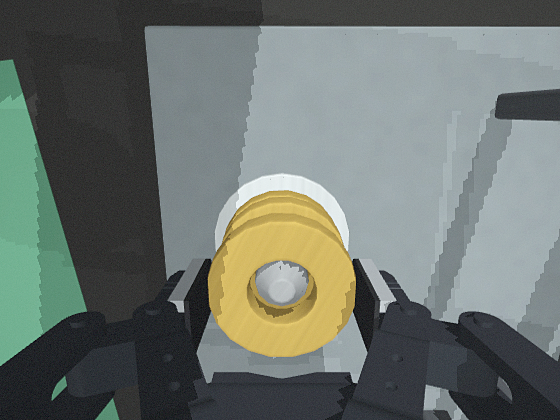

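Emit:
move_arm(
  targets="0.006 0 0 0 0 0 -1; 0.011 0 0 0 0 0 -1; 0.0125 0 0 0 0 0 -1; 0.0125 0 0 0 0 0 -1",
)

```text
time: 37.67
ee_pos: [0.4869, 0.09, 0.2096]
tcp_rot: [0.042, 0.706, -0.042, 0.706]
force: [-0.3, -0.3, -0.6]
width: 0.674
```

Emit:
move_arm(
  targets="0 0 0 0 0 0 1; 0 0 0 0 0 0 1; 0 0 0 0 0 0 1; -0.03 0 0 0 0 0 1; -0.07 0 0 0 0 0 1; -0.1 0 0 0 0 0 1; -0.1 0 0 0 0 0 1",
)

```text
time: 38.55
ee_pos: [0.4883, 0.0901, 0.3126]
tcp_rot: [0.043, 0.704, -0.042, 0.708]
force: [-0.1, 0.6, -0.9]
width: 1.005
```

```bash
python3 - <<'E'
from h import *
st=where(); im=save('wrist','w23.png');P=campose(im,st)
S=save('scene','s23.png');T=save('top','t23.png')
cv2.imwrite('pics/s23z.png',cv2.resize(S['color'][190:360,280:460,::-1],None,fx=3.3,fy=3.3,interpolation=cv2.INTER_CUBIC))
go([.4505,-.4605,.22],83)
E
```

```text
t 38.55 g [0.4893 0.0901 0.1576] yaw 83.11 xax [ 0.006  0.    -1.   ] F [-0.06  0.55 -0.93] w 1.005
row -0.0661 -0.5508 0.0304 0.11 -0.09 0.02
```

View pics/w23.png

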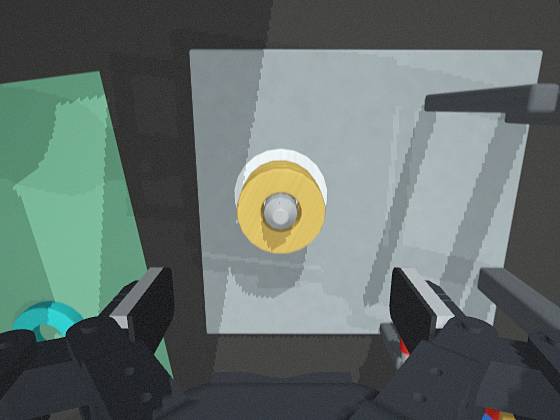

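View pics/s23z.png

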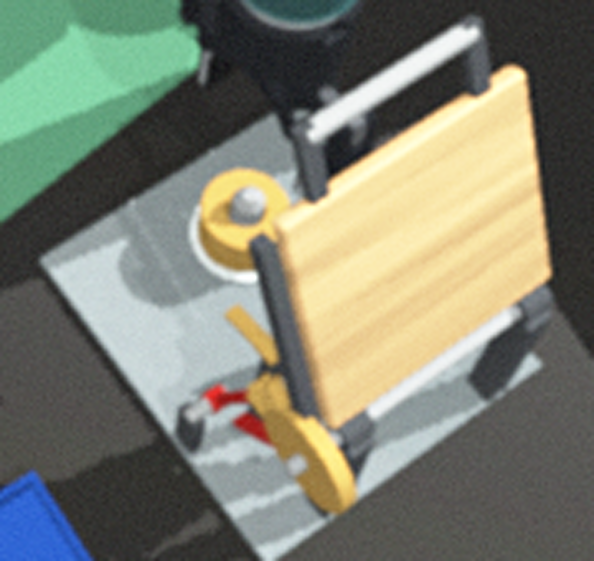

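View pics/t23.png

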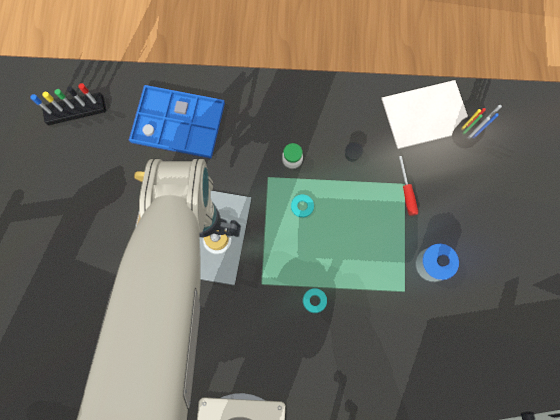

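All three rings are on the spindle and no brass ring is left on the bench. The cover is at top (260,440). Going back to fetch it.

Emit:
move_arm(
  targets="-0.01 -0.03 0.0015 0 0 0 0.2; -0.02 -0.075 0.004 0 0 0 0.2; -0.02 -0.12 0.0065 0 0 0 0.2; -0.02 -0.165 0.009 0 0 0 0.2; -0.02 -0.21 0.0115 0 0 0 0.2; -0.02 -0.255 0.014 0 0 0 0.2; -0.02 -0.3 0.0165 0 0 0 0.2; -0.02 -0.34 0.019 0 0 0 0.2",
)

```text
time: 39.7
ee_pos: [0.464, -0.2511, 0.3278]
tcp_rot: [0.043, 0.707, -0.042, 0.705]
force: [0.4, -0.6, -0.4]
width: 0.601
```

Emit:
move_arm(
  targets="0 -0.04 0.002 0 0 0 0.2; 0 -0.08 0.0045 0 0 0 0.2; 0 -0.12 0.007 0 0 0 0.2; 0 -0.16 0.009 0 0 0 0.2; 0 -0.19 0.0105 0 0 0 0.2; 0 -0.21 0.0115 0 0 0 0.2; 0 -0.21 0.0115 0 0 0 0.2; 0 -0.21 0.0115 0 0 0 0.2",
)

```text
time: 40.7
ee_pos: [0.4511, -0.4586, 0.329]
tcp_rot: [0.043, 0.706, -0.042, 0.705]
force: [0.0, -0.2, 0.2]
width: 0.604
```

```bash
python3 - <<'E'
from h import *
st=where(); im=save('wrist','w24.png'); print(env.search_frame('cover_knob','wrist'));print(proj(im,campose(im,st),[.4508,-.4604,.096]))
go([.4508,-.4604,.0922],83)
E
```

```text
t 40.7 g [ 0.4509 -0.4584  0.174 ] yaw 83.14 xax [-0.001  0.002 -1.   ] F [ 0.   -0.21  0.15] w 0.604
[{'position': [216.6, 276.6], 'confidence': 0.78}]
[231.3859774 275.4885194]
row 0.0823 -0.0021 -0.0002 0.18 -0.04 -0.05
```

View pics/w24.png

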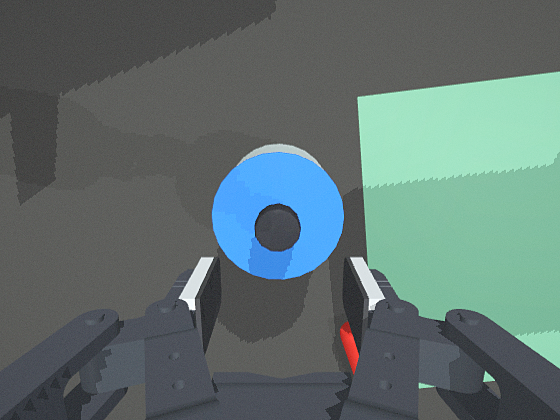

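The cover stands undisturbed with its knob at (228,278). Grasping it.

Emit:
move_arm(
  targets="0.03 -0.002 0 0 0 0 0.1; 0.055 -0.002 0 0 0 0 0.1; 0.07 -0.002 0 0 0 0 0.1; 0.081 -0.002 0 0 0 0 0.1; 0.081 -0.002 0 0 0 0 0.1",
)

```text
time: 41.42
ee_pos: [0.4508, -0.4613, 0.2482]
tcp_rot: [0.043, 0.706, -0.042, 0.706]
force: [-0.4, 0.4, 0.1]
width: 0.549
```

Emit:
move_arm(
  targets="0 0 0 0 0 0 -1; 0 0 0 0 0 0 -1; 0 0 0 0 0 0 -1; 0 0 0 0 0 0 -1; 0 0 0 0 0 0 -1",
  grip_force=60,
)

```text
time: 42.05
ee_pos: [0.4513, -0.462, 0.2498]
tcp_rot: [0.042, 0.705, -0.043, 0.706]
force: [-0.7, 2.6, 6.1]
width: 0.302
```

Emit:
move_arm(
  targets="-0.005 0 0 0 0 0 -1; -0.03 0 0 0 0 0 -1; -0.06 0 0 0 0 0 -1; -0.09 0 0 0 0 0 -1; -0.1 0 0 0 0 0 -1; -0.1 0 0 0 0 0 -1",
)

```text
time: 42.8
ee_pos: [0.4509, -0.4618, 0.3487]
tcp_rot: [0.042, 0.706, -0.043, 0.706]
force: [-0.1, -0.4, -1.4]
width: 0.301
```

```bash
python3 - <<'E'
from h import *
st=where(); im=save('wrist','w25.png'); go([.487,.0905,.195],83)
E
```

```text
t 42.8 g [ 0.4509 -0.4619  0.1937] yaw 83.11 xax [ 0.    -0.001 -1.   ] F [-0.13 -0.38 -1.4 ] w 0.301
row -0.0018 0.5523 -0.0302 0.1 -0.06 -0.05
```

View pics/w25.png

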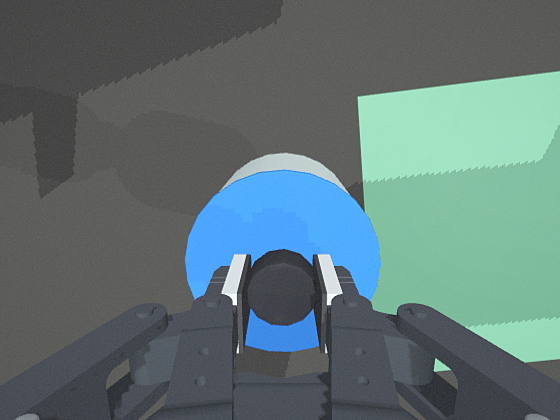

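Emit:
move_arm(
  targets="0 0.02 -0.001 0 0 0 -1; 0 0.055 -0.003 0 0 0 -1; 0 0.095 -0.005 0 0 0 -1; 0 0.135 -0.0075 0 0 0 -1; 0 0.175 -0.01 0 0 0 -1; 0 0.215 -0.012 0 0 0 -1; 0 0.255 -0.014 0 0 0 -1; 0 0.29 -0.016 0 0 0 -1",
)

```text
time: 43.85
ee_pos: [0.4686, -0.169, 0.3473]
tcp_rot: [0.043, 0.707, -0.042, 0.705]
force: [-0.5, -0.0, -1.0]
width: 0.306
```

Emit:
move_arm(
  targets="0 0.04 -0.002 0 0 0 -1; 0 0.08 -0.004 0 0 0 -1; 0 0.12 -0.007 0 0 0 -1; 0 0.16 -0.009 0 0 0 -1; 0 0.2 -0.011 0 0 0 -1; 0 0.24 -0.013 0 0 0 -1; 0 0.262 -0.0145 0 0 0 -1; 0 0.262 -0.0145 0 0 0 -1",
)

```text
time: 44.85
ee_pos: [0.4853, 0.0917, 0.3474]
tcp_rot: [0.041, 0.707, -0.041, 0.705]
force: [-0.0, 0.9, -0.8]
width: 0.307
```

```bash
python3 - <<'E'
from h import *
env.get_image('top');env.get_image('top')
st=where(); im=save('wrist','w26.png'); S=save('scene','s26.png');cv2.imwrite('pics/s26z.png',cv2.resize(S['color'][150:360,260:460,::-1],None,fx=2.8,fy=2.8,interpolation=cv2.INTER_CUBIC)); go([.487,.0905,.11],83)
E
```

```text
t 44.95 g [0.4854 0.0902 0.1928] yaw 83.16 xax [-0.002 -0.001 -1.   ] F [-0.91 -0.75 -0.49] w 0.301
row 0.0832 0.0011 0.0007 0.07 -0.06 0.03
```

View pics/s26z.png

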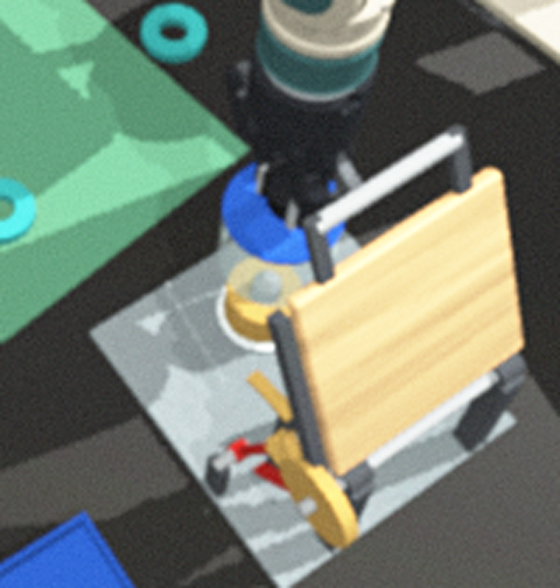

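View pics/w26.png

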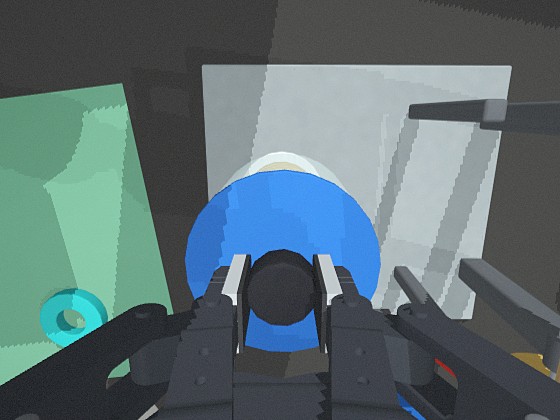

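Emit:
move_arm(
  targets="0.02 0.0005 0.002 0 0 0 -1; 0.04 0.0005 0.002 0 0 0 -1; 0.06 0.0005 0.002 0 0 0 -1; 0.074 0.0005 0.002 0 0 0 -1; 0.082 0.0005 0.002 0 0 0 -1; 0.087 0.0005 0.002 0 0 0 -1; 0.087 0.0005 0.002 0 0 0 -1",
)

```text
time: 45.92
ee_pos: [0.489, 0.0902, 0.2618]
tcp_rot: [0.043, 0.706, -0.043, 0.706]
force: [-0.6, -0.6, -1.3]
width: 0.299
```

```bash
python3 - <<'E'
from h import *
where()
E
```

```text
t 45.92 g [0.489  0.0902 0.1068] yaw 83.11 xax [ 0.  0. -1.] F [-0.62 -0.62 -1.34] w 0.299
```

Emit:
move_arm(
  targets="0.003 0 -0.001 0 0 0 -1; 0.005 0 -0.001 0 0 0 -1; 0.006 0 -0.001 0 0 0 -1; 0.0065 0 -0.001 0 0 0 -1; 0.0065 0 -0.001 0 0 0 -1",
)

```text
time: 46.55
ee_pos: [0.4882, 0.0905, 0.2559]
tcp_rot: [0.043, 0.706, -0.042, 0.706]
force: [-1.7, 1.0, 4.3]
width: 0.303
```

```bash
python3 - <<'E'
from h import *
where()
E
```

```text
t 46.55 g [0.4883 0.0905 0.1009] yaw 83.12 xax [ 0.001  0.    -1.   ] F [-1.71  1.05  4.25] w 0.303
```

Seated at the predicted height (0.1009), with contact at 4 N. Releasing.

Emit:
move_arm(
  targets="0 0 0 0 0 0 0.2; 0 0 0 0 0 0 0.2; 0 0 0 0 0 0 0.2; -0.02 0 0 0 0 0 0.2; -0.05 0 0 0 0 0 0.2; -0.08 0 0 0 0 0 0.2; -0.08 0 0 0 0 0 0.2; -0.08 0 0 0 0 0 0.2",
)

```text
time: 47.55
ee_pos: [0.4875, 0.0903, 0.3346]
tcp_rot: [0.042, 0.706, -0.043, 0.706]
force: [-1.2, 0.1, 0.3]
width: 0.601
```

```bash
python3 - <<'E'
from h import *
st=where(); im=save('wrist','w27.png'); S=save('scene','s27.png');cv2.imwrite('pics/s27z.png',cv2.resize(S['color'][190:360,280:460,::-1],None,fx=3.3,fy=3.3,interpolation=cv2.INTER_CUBIC))
print(proj(im,campose(im,st),[.487,.0905,.102]))
go([.4945,.168,.40],83)
E
```

```text
t 47.55 g [0.4874 0.0903 0.1796] yaw 83.11 xax [-0.001 -0.    -1.   ] F [-1.15  0.11  0.35] w 0.601
[230.78476204 279.44211856]
row -0.2212 0.0779 -0.0026 0.11 -0.15 0.03
```

View pics/w27.png

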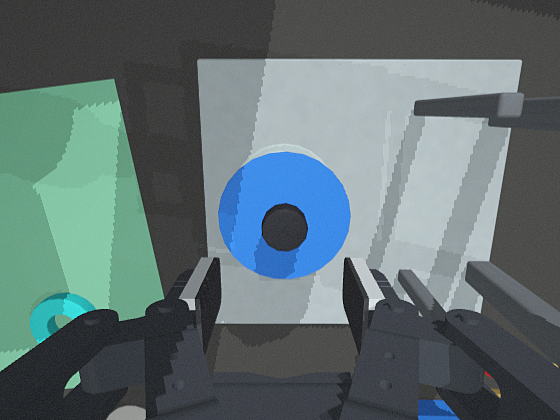

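View pics/s27z.png

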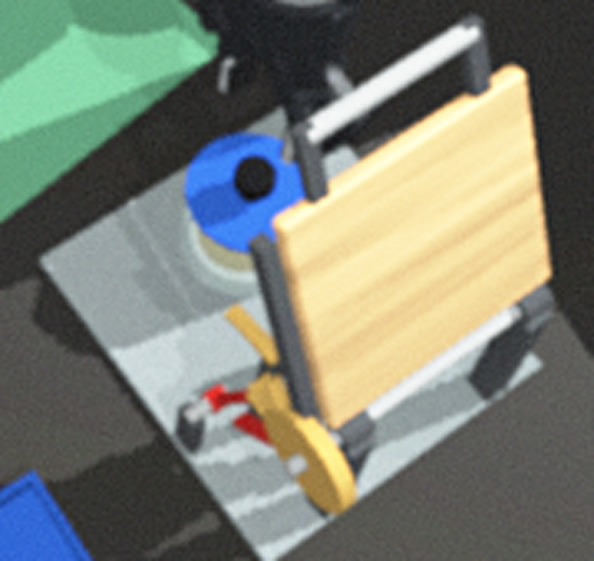

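The cover is seated squarely (knob 228,285; disc centre 215,284). Moving above the bar.

Emit:
move_arm(
  targets="-0.05 0 0 0 0 0 -0.3; -0.1 0 0 0 0 0 -0.3; -0.15 0 0 0 0 0 -0.3; -0.2 0 0 0 0 0 -0.3; -0.23 0 0 0 0 0 -0.3; -0.23 0.03 -0.001 0 0 0 -0.3; -0.23 0.065 -0.002 0 0 0 -0.3; -0.23 0.078 -0.0025 0 0 0 -0.3",
)

```text
time: 48.65
ee_pos: [0.4949, 0.1693, 0.5637]
tcp_rot: [0.042, 0.707, -0.042, 0.705]
force: [0.2, -0.7, -0.3]
width: 0.352
```

Emit:
move_arm(
  targets="0 0 0 0 0 0 -0.3; 0 0 0 0 0 0 -0.3; 0 0 0 0 0 0 -0.3",
)

```text
time: 49.02
ee_pos: [0.4948, 0.1673, 0.5652]
tcp_rot: [0.043, 0.706, -0.043, 0.706]
force: [-0.8, -0.2, 0.4]
width: 0.35
```

```bash
python3 - <<'E'
from h import *
st=where(); im=save('wrist','w28.png'); print(proj(im,campose(im,st),[.4955,.168,.315])); go([.4955,.168,.318],83)
E
```

```text
t 49.02 g [0.4947 0.1673 0.4102] yaw 83.05 xax [-0. -0. -1.] F [-0.79 -0.2   0.39] w 0.35
[223.52237531 280.6481676 ]
row 0.0922 0.0007 0.0007 0.05 0.0 0.01
```

View pics/w28.png

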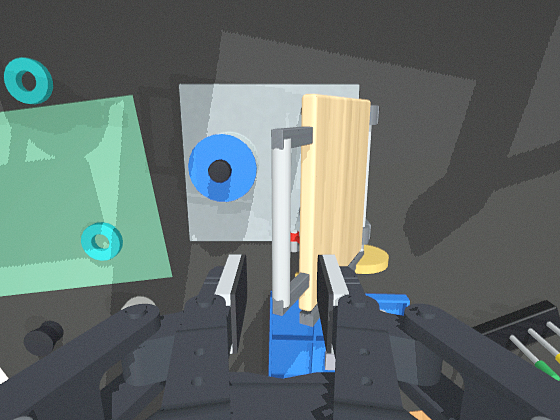

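The bar is at column 281, centred between the fingers. Descending and gripping.

Emit:
move_arm(
  targets="0.03 0.0005 0 0 0 0 -0.35; 0.06 0.0005 0 0 0 0 -0.35; 0.08 0.0005 0 0 0 0 -0.35; 0.092 0.0005 0 0 0 0 -0.35; 0.092 0.0005 0 0 0 0 -0.35",
)

```text
time: 49.7
ee_pos: [0.4946, 0.1683, 0.4726]
tcp_rot: [0.043, 0.706, -0.043, 0.705]
force: [0.8, 0.0, 0.2]
width: 0.324
```

Emit:
move_arm(
  targets="0 0 0 0 0 0 -1; 0 0 0 0 0 0 -1; 0 0 0 0 0 0 -1; 0 0 0 0 0 0 -1",
  grip_force=40,
)

```text
time: 50.2
ee_pos: [0.495, 0.1684, 0.4743]
tcp_rot: [0.042, 0.705, -0.043, 0.707]
force: [-1.4, -2.7, 5.3]
width: 0.119
```

```bash
python3 - <<'E'
from h import *
st=where();theta(st)
for th in [1.18,1.25,1.32,1.38,1.44,1.49]:
    print(th,(.205*(np.cos(1.12)-np.cos(th))).round(4),(.205*(np.sin(th)-np.sin(1.12))).round(4))
E
```

```text
t 50.2 g [0.4953 0.1683 0.3193] yaw 83.1 xax [ 0.002 -0.001 -1.   ] F [-1.37 -2.65  5.34] w 0.119
th 1.1345853996804713 0.20887520096250126
1.18 0.0112 0.005
1.25 0.0247 0.01
1.32 0.0384 0.0141
1.38 0.0504 0.0168
1.44 0.0626 0.0187
1.49 0.0728 0.0198
```

Emit:
move_arm(
  targets="-0.005 0.011 0 0 0 0 -1; -0.01 0.0245 0 0 0 0 -1; -0.014 0.0385 0 0 0 0 -1; -0.017 0.0505 0 0 0 0 -1; -0.019 0.0625 0 0 0 0 -1; -0.02 0.072 0 0 0 0 -1; -0.02 0.072 0 0 0 0 -1",
)

```text
time: 51.08
ee_pos: [0.504, 0.2411, 0.494]
tcp_rot: [0.043, 0.705, -0.042, 0.707]
force: [1.1, -2.6, 5.7]
width: 0.121
```

```bash
python3 - <<'E'
from h import *
st=where();theta(st)
S=save('scene','s29.png');cv2.imwrite('pics/s29z.png',cv2.resize(S['color'][190:360,280:460,::-1],None,fx=3.3,fy=3.3,interpolation=cv2.INTER_CUBIC))
E
```

```text
t 51.08 g [0.5043 0.2413 0.339 ] yaw 83.16 xax [ 0.002  0.001 -1.   ] F [ 1.11 -2.56  5.66] w 0.121
th 1.5006423114726979 0.20951903059034102
```

View pics/s29z.png

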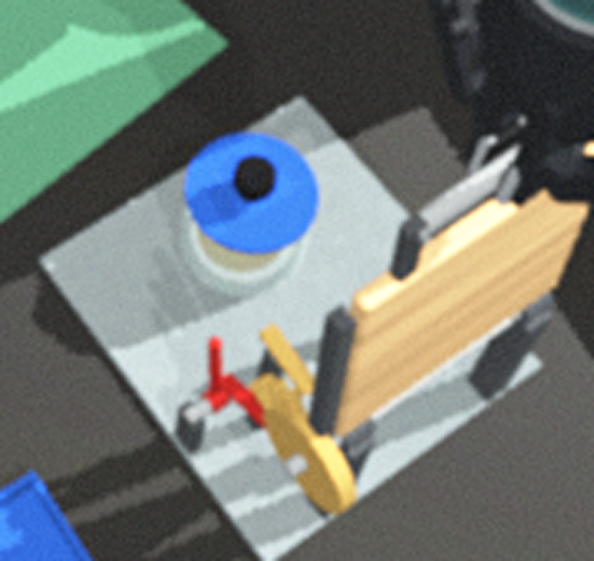

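The red pawl has tipped out (now upright at crop 340–400,215) and the board is at about 1.48. Lowering slowly along the arc.

Emit:
move_arm(
  targets="0.001 -0.008 0 0 0 0 -1; 0.002 -0.016 0 0 0 0 -1; 0.0045 -0.0265 0 0 0 0 -1; 0.0067 -0.036 0 0 0 0 -1; 0.0098 -0.046 0 0 0 0 -1; 0.013 -0.0557 0 0 0 0 -1; 0.0172 -0.0652 0 0 0 0 -1; 0.0215 -0.0744 0 0 0 0 -1",
)

```text
time: 52.12
ee_pos: [0.4948, 0.1657, 0.4711]
tcp_rot: [0.043, 0.706, -0.042, 0.706]
force: [4.4, 1.2, -0.0]
width: 0.119
```

```bash
python3 - <<'E'
from h import *
st=where();theta(st)
E
```

```text
t 52.12 g [0.4948 0.1657 0.3161] yaw 83.1 xax [ 0.  0. -1.] F [ 4.37  1.17 -0.05] w 0.119
th 1.1165853511889225 0.20704510848569363
```

Emit:
move_arm(
  targets="0.005 -0.009 0 0 0 0 -1; 0.0102 -0.0178 0 0 0 0 -1; 0.016 -0.0262 0 0 0 0 -1; 0.0221 -0.0344 0 0 0 0 -1; 0.0287 -0.0422 0 0 0 0 -1; 0.0356 -0.0498 0 0 0 0 -1; 0.043 -0.0569 0 0 0 0 -1; 0.0506 -0.0638 0 0 0 0 -1",
)

```text
time: 53.12
ee_pos: [0.4867, 0.1025, 0.4204]
tcp_rot: [0.043, 0.706, -0.042, 0.706]
force: [5.5, -0.0, -0.6]
width: 0.123
```

```bash
python3 - <<'E'
from h import *
st=where();theta(st)
S=save('scene','s30.png');cv2.imwrite('pics/s30z.png',cv2.resize(S['color'][190:360,280:460,::-1],None,fx=3.3,fy=3.3,interpolation=cv2.INTER_CUBIC))
E
```

```text
t 53.12 g [0.4867 0.1026 0.2654] yaw 83.12 xax [-0.     0.001 -1.   ] F [ 5.47 -0.05 -0.55] w 0.123
th 0.7198495364873407 0.20542095885728376
```

View pics/s30z.png

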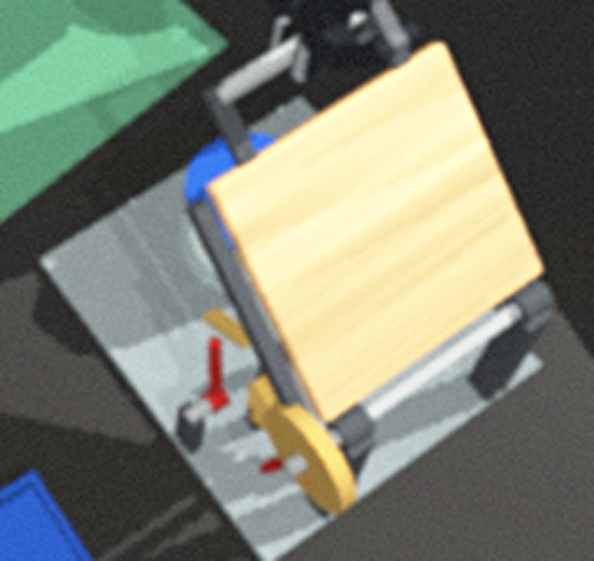

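The board is coming down with the pawl still out. Continuing.

Emit:
move_arm(
  targets="0.008 -0.0063 0.001 0 0 0 -1; 0.0164 -0.0124 0.001 0 0 0 -1; 0.025 -0.018 0.001 0 0 0 -1; 0.0338 -0.0231 0.001 0 0 0 -1; 0.043 -0.0277 0.001 0 0 0 -1; 0.0523 -0.032 0.001 0 0 0 -1; 0.062 -0.0356 0.001 0 0 0 -1; 0.0715 -0.039 0.001 0 0 0 -1",
)

```text
time: 54.18
ee_pos: [0.4825, 0.0639, 0.3484]
tcp_rot: [0.043, 0.707, -0.042, 0.705]
force: [-2.9, 0.9, -0.5]
width: 0.123
```

```bash
python3 - <<'E'
from h import *
st=where();theta(st)
E
```

```text
t 54.17 g [0.4822 0.064  0.1934] yaw 83.12 xax [-0.002  0.001 -1.   ] F [-2.88  0.86 -0.51] w 0.123
th 0.31697512884365275 0.20346489839204823
```

Emit:
move_arm(
  targets="0.01 -0.0027 0 0 0 0 -1; 0.02 -0.005 0 0 0 0 -1; 0.028 -0.0065 0 0 0 0 -1; 0.036 -0.0077 0 0 0 0 -1; 0.0435 -0.0084 0 0 0 0 -1; 0.0505 -0.009 0 0 0 0 -1; 0.056 -0.009 0 0 0 0 -1; 0.06 -0.009 0 0 0 0 -1",
)

```text
time: 55.18
ee_pos: [0.4817, 0.0552, 0.2897]
tcp_rot: [0.042, 0.706, -0.042, 0.705]
force: [-12.7, 0.8, 23.5]
width: 0.121
```

```bash
python3 - <<'E'
from h import *
st=where();theta(st)
S=save('scene','s31.png');cv2.imwrite('pics/s31z.png',cv2.resize(S['color'][190:360,280:460,::-1],None,fx=3.3,fy=3.3,interpolation=cv2.INTER_CUBIC))
E
```

```text
t 55.17 g [0.4814 0.0552 0.1347] yaw 83.13 xax [-0.002  0.    -1.   ] F [-12.69   0.82  23.52] w 0.121
th 0.02342752344381486 0.2021842348312084
```

View pics/s31z.png

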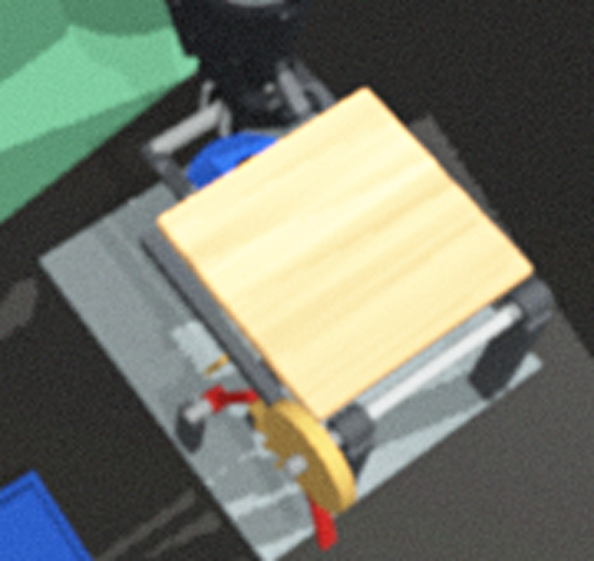

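The board is flat and the pawl is back as at the start. Relieving the press, releasing and rising.

Emit:
move_arm(
  targets="-0.001 0 0 0 0 0 -1; -0.002 0 0 0 0 0 -0.35; -0.002 0 0 0 0 0 -0.35; -0.002 0 0 0 0 0 -0.35; -0.02 0 0 0 0 0 -0.35; -0.06 0 0 0 0 0 -0.35; -0.1 0 0 0 0 0 -0.35; -0.12 0 0 0 0 0 -0.35",
)

```text
time: 56.22
ee_pos: [0.4831, 0.055, 0.4126]
tcp_rot: [0.042, 0.704, -0.043, 0.708]
force: [-0.5, 0.2, -0.8]
width: 0.323
```

```bash
python3 - <<'E'
from h import *
st=where(); W=save('wrist','w32.png')
S=save('scene','s32.png');T=save('top','t32.png');cv2.imwrite('pics/s32z.png',cv2.resize(S['color'][190:360,280:460,::-1],None,fx=3.3,fy=3.3,interpolation=cv2.INTER_CUBIC))
S0=cv2.imread('pics/scene0.png').astype(int); d=np.abs(S0-S['color'][:,:,::-1].astype(int)).max(2)
cv2.imwrite('pics/d32.png',(d>40).astype(np.uint8)*255)
for nm in ['jar_mid','loupe','driver','ring1_mid']:
    print(nm,[(np.round(x['position'],1),round(x['confidence'],2)) for x in env.search_frame(nm,'scene')][:4])
E
```

```text
t 56.23 g [0.484  0.0549 0.2576] yaw 83.11 xax [ 0.005 -0.    -1.   ] F [-0.48  0.17 -0.8 ] w 0.323
jar_mid [(array([266. , 223.5]), 0.73), (array([270.3, 375.8]), 0.2)]
loupe [(array([223.3, 173.9]), 0.67), (array([266.7, 374.2]), 0.59)]
driver [(array([163.2, 179. ]), 0.79)]
ring1_mid [(array([219.6, 260.5]), 0.79), (array([164.3, 319.5]), 0.79)]
```

View pics/w32.png

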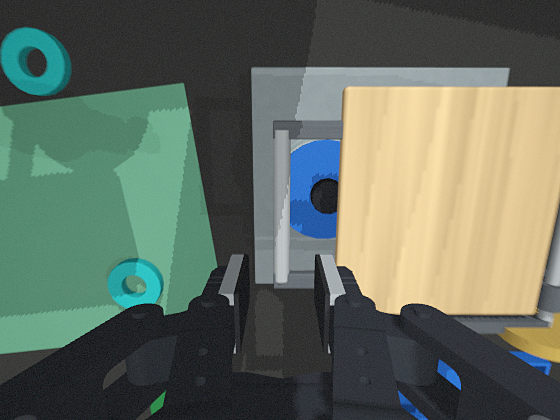

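View pics/s32z.png

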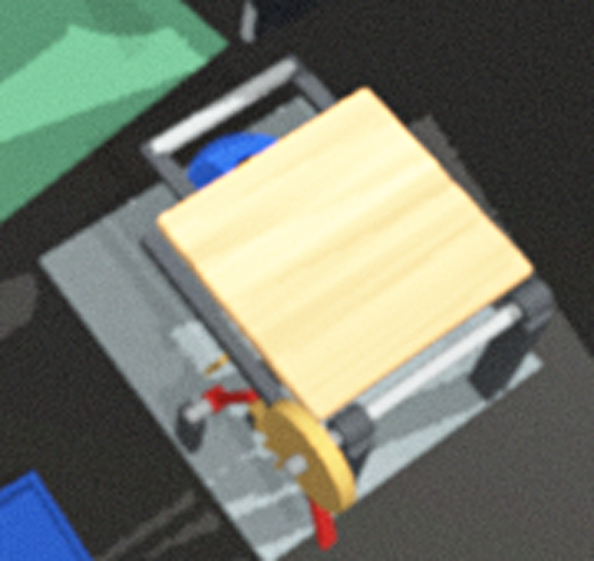

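View pics/d32.png

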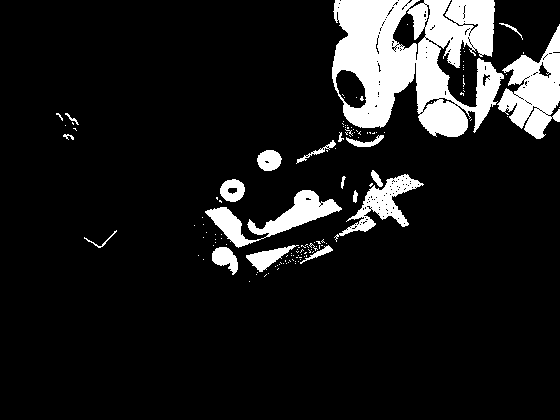

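The stand, board and pawl match the first picture exactly. I'll check the jar and the bench for leftovers before handing in.

View pics/t32.png

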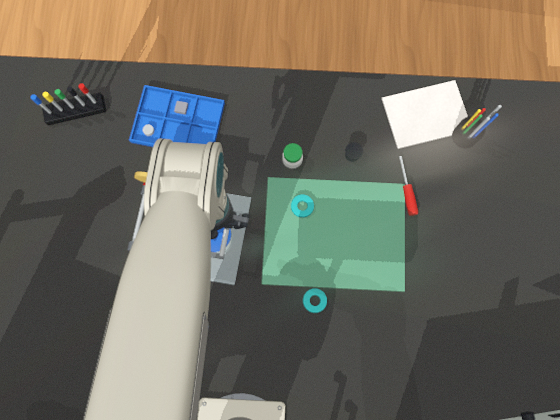

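View pics/s32.png

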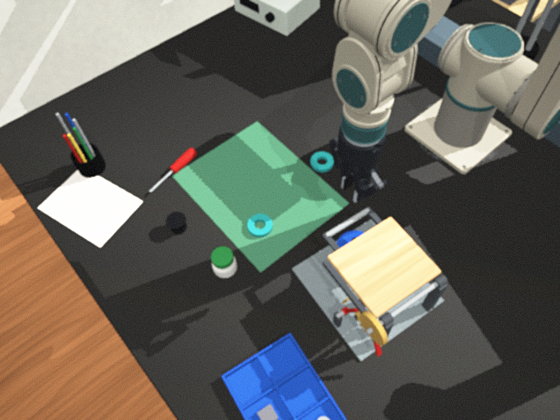

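No brass ring is left on the bench, and the jar (155,293), loupe (150,354) and screwdriver (200,408) are where they were in the first top view. The gripper touches nothing. Handing in.

```bash
python3 -c "
from plant import env
print(env.sign_off())"
```

```text
the job is handed in; nothing more can be done
None
```

I carried out every step in order and handed the job in at about 56 s of the 200 s allowed. Sign-off gave no verdict.

- **Board up:** I raised it by the bar and let it sink into the top notch. The measured bar position fitted an angle of about 1.12 rad, and it stayed propped until I lifted it again.
- **Cover off:** It stood upright on bare bench at about (0.45, −0.46) m, and it had not shifted when I came back for it.
- **Rings:** I found three brass rings and slid all three down over the spindle. The two turquoise look-alikes were left alone.
- **Cover back:** It seated at the expected height, centred on the spindle in the wrist picture, with the board still propped.
- **Pawl and lowering:** I lifted the board to about 1.48 rad, the red pawl tipped out, and I lowered the board along its arc until it lay flat.

**Last checks:** After release, the stand, board, pawl and visible part of the cover looked the same as in the first scene picture. The last pictures showed no brass ring left on the bench. The jar, loupe and screwdriver appeared in their starting places, and the gripper was clear of everything.

**Disagreements:**
- The top, scene and wrist cameras differed by 2 to 5 mm on the spindle and ring positions. I trusted the wrist pictures taken at the grasps and fits.
- The hinge turned out about 4 mm from my first estimate. That caused a sideways pull of up to 9 N during the first lift, and I corrected for it.
- I pressed the board onto its flat stop with about 23 N before releasing it.

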